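Pack up the voice-recording kit and latch the case

ROBOT

A 6-joint arm with a two-finger parallel gripper is mounted at the origin on the work surface. World frame = base frame: x ahead of the robot, y to its left, z up, the work surface at z = 0. Lengths are in mm, angles in degrees, forces in N, time in s.
With the tool pointing down it reaches from about 300 to 850 mm from the base axis. Payload 4.2 kg.
Tool frame: the origin (TCP) lies midway between the tips of the shut fingers; the grasp point (between the pads) lies env.grip_depth behind it (env.grip_depth is the distance from the TCP to the grasp point, in mm); z points along the fingers, y is the direction in which the jaws open and shut (so a half turn about z gives the same grasp; the last joint's range is limited). The gripper opens to 91 mm and grips with 3 to 60 N. Pads are 32 mm wide; open, the fingers measure 118 mm over their backs; the gripper's body (76 mm by 178 mm) begins 60 mm behind the grasp point.
Start: joints at [-76.089, 18.312, 89.639, -0, 72.044, -1.146], TCP at [149.379, -555.274, 213.976] pointing down, gripper open.
Joint ranges: [-177.97, 177.97], [-48.28, 115.42], [12.27, 149.76], [-77.06, 257.06], [2.81, 150.46], [-146.56, 146.56]. Speed limits (degrees/s): [147.25, 147.25, 180, 180, 180, 180].

INTERFACE

Orientations are given as [roll, pitch, yaw] about the fixed x, y, z axes, in that order (R = Rz(yaw) Ry(pitch) Rx(roll)).
In Python, from workcell import env, cams, spotter gives the robot as it stands.
- The arm moves only by the tool apply_moves, never from a script. Its argument "plan" is a list of rows, each an object with "jaw": the closure, from 0 (fully open) to 1 (shut); "delta_pos": the shift along the tool's x, y, z in mm, a list of three; "spin": the turn about the tool's z in rad. In form: [{"jaw": jaw, "delta_pos": [dx, dy, dz], "spin": spin}, ...]. A call has exactly 8 rows; each row is the pose to reach, as a shift and turn from the pose measured when the call began, along the tool's axes at that moment; what a row does not reach only later rows make up. A row lasts 1/8 s, in which the tool goes at most 62.5 mm and 10.7 degrees, less where a joint would pass 70% of its speed; a pose out of reach is approached as far as the arm can. A call with a gripper value outside its range is refused whole. The fingers move at their own pace and stop on an object; "squeeze" is the grip in N (left out, the last holds). Time passes only in rows, so rows that repeat a pose let the fingers close, or fill a call up. It gives the time, the measured TCP pose, the force and the opening at its end, in the units of the state.
- env.state(): the state, without advancing time (a new reading comes with each control period).
- cams.grab_frame(name): name is "scene" or "top" or "wrist"; returns the picture (384x512x3 uint8, red, green, blue); there is no depth.
- cams.calibration(name): a dict with "camera_matrix" (3x3 intrinsics, pixels), "rvec" (rotation vector, rad) and "tvec" (3), from world to camera coordinates, as OpenCV has them. Camera axes: x right, y down, z forward; pixel columns grow to the right and rows downward; lengths in mm; the calibration is good to about 2 mm. The wrist camera is an equidistant fisheye: a pixel r from the principal point sees the ray r / f radians off the axis. A picture is of the moment at which its call begins: read the wrist's pose just before it. calibration takes no time and is no camera call; for the wrist camera it gives the pose at the moment of the call.
- env.job_done(): hands the job in, once; it reports no verdict.
Trained networks look in the newest picture that a camera, given by its name, has taken for a name from the list of things; names that differ only in an ending like _2 or _b are one class to them, and where a whole thing is asked for, a point or a joint stands for the part that bears it (a point fixed in the world has none). Each returns a list of dicts, best first, with "confidence" (0 to 1); they miss things now and then, are a little off and sometimes report something else, mostly with a low value. They report only what shows in the picture. A call takes as long as a camera call.
- spotter.masks_of(camera, target): "region" (384x512 bool, what is visible of it) and "extent" ([left, top, right, bottom] in pixels, round what is visible of it).
The state is a dict: "time_s": time; "qpos": joint angles; "qvel": joint speeds; "effort": joint torques, N m; "ee_pos": TCP position; "ee_rot": TCP orientation; "force": force on the tool from outside, world axes, zero at the start; "torque": the same for the moment, N m; "gripper_width": finger opening in mm.
Only numpy, scipy, OpenCV 4.12 (cv2) and the standard library are available. Lean on these libraries where they do the work, as an engineer would, in place of code of your own. Each camera call takes 0.05 s, during which the arm holds its last target.

TASK

Pack up after the recording: put every boxed piece of kit that lies on the desk down into the open equipment case, side by side on its floor so that they all fit and the lid can close, then shut the lid. Swing the latch's wire loop in over the keeper on the lid and press the lever down flat against the case so that the lid is pulled tight, leaving the microphone, mug and mouse where they are.

Things in the scene. Friction and masses are not known exactly. Their poses are not given: they have to be found in the camera images.
- case: Fixed slate-blue equipment case, black corners, open on top, lid standing up. Origin: centre of its underside, on the desk. Lower shell 140 (its x) x 262 (its y) x 66 mm high, walls 6 mm; 94 mm high with the lid shut. Its -x side is the front, with the steel toggle latch in the middle (y = 0); the lid's hinge line is at x = +70, z = 68 mm, along y.
- case_floor (a point): Centre of the case's grey foam floor, 8 mm above the desk. Free inside 128 mm (case x) by 250 mm (case y); 58 mm deep to the rim, 60 mm to the shut lid's flat underside.
- lid (a joint): Lid angle, rad: 0 = tight, about 0.04 = fallen shut but held up 5 mm at the front by the rubber seal, 1.90 = its stop, leaning back wide open. A slab 140 x 262 x 26 mm, 0.3 kg. Stiff hinge: it stays where left when near upright; pushed over from behind to less than about 0.9 rad it falls shut slowly by itself.
- lid_edge (a point): Middle of the lid's free edge on its outer (top) side, 140 mm from the hinge line and 26 mm above the lid's underside; 94 mm above the desk with the lid shut.
- keeper_seat (a point): Where the loop's bar must sit in the steel keeper on the lid's front face: middle of an upward-open groove, 6 mm before the face, behind an upturned lip (8 to 10.5 mm before the face, its top 3.5 mm above this point, 28 mm wide). With the lid tight: case x = -76, z = 81 mm.
- lever (a joint): Angle of the latch's steel lever, rad: 0 = down flat on the case front (shut), 1.57 = straight out, 2.05 = upper stop. Pin along the case's y at case x = -80, z = 52 mm; lever 24 wide, 3 thick, 45 mm long, end flared out 4 mm. Stays where left (0.03 N m); needs about 5 N near its end to draw the lid down, then goes over centre and holds.
- lever_pad (a point): Middle of the lever's outer face, 30 mm from its pin: the place to press. With the lever shut: 13.5 mm before the case front and 22 mm above the desk.
- loop_bar (a point): Middle of the cross bar (34 mm long, 4 mm thick, along case y) of the steel wire loop, 43 mm long, which swings freely on the lever 14 mm from its pin. It starts leaning outward on a stop; pushed inward past upright it falls against the lid's front above the keeper; as the lever is then lowered, the bar drops behind the lip and pulls the lid down.
- interface_center (a point): Centre of the aluminium audio interface with two black knobs on top, a loose box 62 x 46 mm and 44 mm high (its own x, y, z); may be absent. This point lies 22 mm above its underside.
- amp_center (a point): Centre of the blue headphone amplifier with one steel knob on top, a loose box 60 x 36 mm and 40 mm high (its own x, y, z); may be absent. This point lies 20 mm above its underside.
- powerbank_center (a point): Centre of the black battery pack with small green lights on top, a loose box 60 x 28 mm and 38 mm high (its own x, y, z); may be absent. This point lies 19 mm above its underside.
- tin_center (a point): Centre of the bare steel tin with a green patch on its lid, a loose box 56 x 34 mm and 36 mm high (its own x, y, z); may be absent. This point lies 18 mm above its underside.
- carton_center (a point): Centre of the brown cardboard carton closed with a tape, a loose box 58 x 40 mm and 48 mm high (its own x, y, z); may be absent. This point lies 24 mm above its underside.
- clipbox_center (a point): Centre of the orange plastic box, a loose box 58 x 30 mm and 40 mm high (its own x, y, z); may be absent. This point lies 20 mm above its underside.
- microphone: Bystander: black desk microphone on a three-legged stand, 200 mm high, feet 70 mm from its axis; origin on the desk under its axis.
- mug: Bystander: blue mug, 80 mm across, 92 mm high; origin at the centre of its underside.
- mouse: Bystander: black computer mouse, 105 x 60 x 32 mm; origin at the centre of its underside.

How it is judged:
By the outcome, as a careful person would: the job done as asked, in the order asked, and still so for the second after the job is handed in, with the robot touching nothing.
Of interface, amp, powerbank, tin, carton, clipbox only 4 to 6 are there at a start; the rules pass over those that are not, and their reading is None.
At some moment in a run one of interface, amp, powerbank, tin, carton, clipbox may be knocked a few centimetres aside while the robot is not near it.
It also fails if it takes over 210 s, if anything falls off the work surface, if the arm or the gripper's body presses on something with over 40 N, if the wrist force passes 120 N, or if a joint passes its speed limit or range.

## Working session

There is one attempt and no reset: what is moved stays moved. The work goes in short steps, Python scripts to look and compute and a tool call to move; the robot and the scene stay as the last step left them, time stands still between calls to the robot, and variables do not carry over. Pictures are saved under pics/ and viewed, and the job is handed in when it is done.

Besides the shell and the picture viewer there is one more tool, called as name([rows], argument=value, ...), one row to a line, values as JSON. apply_moves: Moves the arm, as the interface text tells. Its arguments: {"type":"object","properties":{"plan":{"type":"array"},"squeeze":{"type":"number"}},"required":["plan"]}

```bash
ls -la; mkdir -p pics
python3 - <<'E'
from workcell import env,cams,spotter
import cv2
print(env.state()); print(env.grip_depth)
for n in ["scene","top","wrist"]:
    im=cams.grab_frame(n); cv2.imwrite(f"pics/{n}0.png",im[:,:,::-1])
    print(n,cams.calibration(n))
E
```

```text
total 12
drwxr-xr-x  3 agent agent 4096 Dec  6 21:31 .
drwxr-xr-x 23 root  root  4096 Dec  6 21:31 ..
drwxr-xr-x  2 agent agent 4096 Dec  6 21:31 pics
{'time_s': 0.0, 'qpos': array([-7.60907117e+01,  1.83517059e+01,  8.97046513e+01, -1.08998689e-03,
        7.20433923e+01, -1.14723590e+00]), 'qvel': array([-0.03960304,  0.04165467, -0.03868756, -0.0016697 ,  0.20527169,
        0.07120151]), 'effort': array([-6.62673619e-05, -4.12459302e+01, -2.31978106e+01,  7.26088788e-02,
        4.57234879e-02, -1.34816050e-04]), 'ee_pos': array([ 149.2333493 , -554.79047813,  213.13151498]), 'ee_rot': array([-1.79900250e+02, -9.61054832e-04,  1.50568603e+01]), 'force': array([0.76374682, 0.11582767, 0.5589568 ]), 'torque': array([-0.02692492, -0.0452769 , -0.07867351]), 'gripper_width': 91.16335017081538}
18.8
scene {'camera_matrix': array([[412.47974648,   0.        , 255.95099456],
       [  0.        , 412.47974648, 193.18452597],
       [  0.        ,   0.        ,   1.        ]]), 'rvec': array([ 2.18017883,  0.97071123, -0.39166176]), 'tvec': array([-425.71201193, -200.80571029, 1494.94730368])}
top {'camera_matrix': array([[381.80204128,   0.        , 257.12231046],
       [  0.        , 381.80204128, 192.62605171],
       [  0.        ,   0.        ,   1.        ]]), 'rvec': array([ 2.14939495, -2.08859046,  0.18443656]), 'tvec': array([  76.9311069 ,  561.02822463, 1340.83961113])}
wrist {'camera_matrix': array([[297.31863964,   0.        , 257.13100886],
       [  0.        , 297.31863964, 193.58621832],
       [  0.        ,   0.        ,   1.        ]]), 'rvec': array([-2.32836759,  1.78410445,  0.22559701]), 'tvec': array([-575.44111303,  -28.05742525,  389.14587167])}
```

View pics/scene0.png

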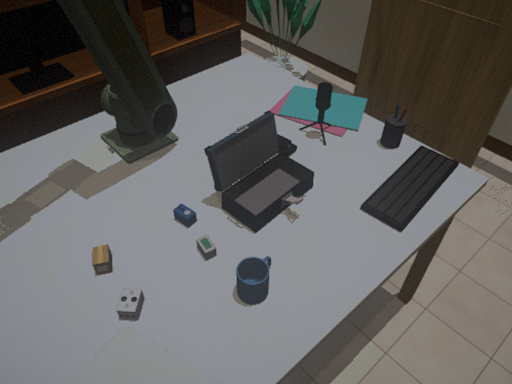

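View pics/top0.png

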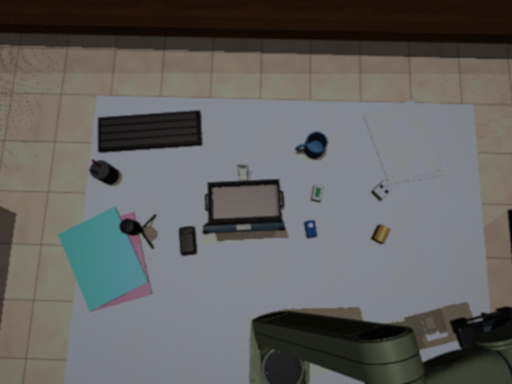

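View pics/wrist0.png

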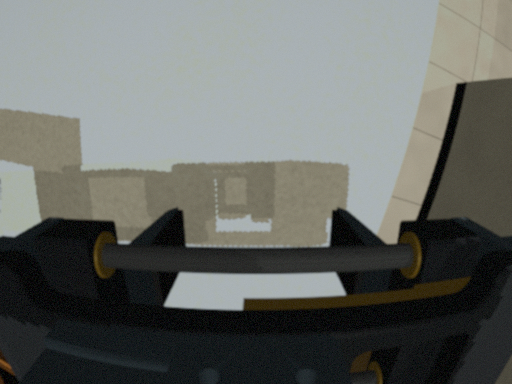

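```bash
cat > h.py <<'E'
import numpy as np, cv2
from workcell import env,cams,spotter
from scipy.spatial.transform import Rotation as Rn
def grab(n,save=None):
    c=cams.calibration(n); im=cams.grab_frame(n)
    if save: cv2.imwrite(f"pics/{save}.png",im[:,:,::-1])
    return im,c
def rays(n,c,px):
    px=np.atleast_2d(np.asarray(px,float)); K=c["camera_matrix"]
    R=cv2.Rodrigues(c["rvec"])[0]; C=-R.T@c["tvec"]
    u=(px-[K[0,2],K[1,2]])/K[0,0]
    if n=="wrist":
        r=np.linalg.norm(u,axis=1,keepdims=True)+1e-9
        d=np.hstack([u/r*np.sin(r),np.cos(r)])
    else: d=np.hstack([u,np.ones((len(u),1))])
    d=d@R; return C,d/np.linalg.norm(d,axis=1,keepdims=True)
def onz(n,c,px,z):
    C,d=rays(n,c,px); t=(z-C[2])/d[:,2]; return C+d*t[:,None]
def proj(n,c,X):
    X=np.atleast_2d(np.asarray(X,float)); K=c["camera_matrix"]
    R=cv2.Rodrigues(c["rvec"])[0]; p=X@R.T+c["tvec"]
    if n=="wrist":
        r=np.linalg.norm(p[:,:2],axis=1,keepdims=True); th=np.arctan2(r,p[:,2:])
        u=p[:,:2]/(r+1e-9)*th
    else: u=p[:,:2]/p[:,2:]
    return u*K[0,0]+[K[0,2],K[1,2]]
DIM=dict(interface=(62,46,44),amp=(60,36,40),powerbank=(60,28,38),tin=(56,34,36),carton=(58,40,48),clipbox=(58,30,40))
E
python3 - <<'E'
from h import *
for cam in ["top","scene"]:
    im,c=grab(cam)
    for t in ["interface_center","amp_center","powerbank_center","tin_center","carton_center","clipbox_center","mouse","mug","microphone"]:
        r=spotter.masks_of(cam,t)
        for m in r[:2]:
            if m["confidence"]<0.2: continue
            ys,xs=np.nonzero(m["region"]); ct=[xs.mean(),ys.mean()]
            h=DIM.get(t.split("_")[0],(0,0,30))[2]
            print(cam,t,round(m["confidence"],2),np.round(ct,1),m["extent"],len(xs),np.round(onz(cam,c,ct,h*.75)[0]))
    for t in ["case","lid","lever","loop_bar"]:
        r=spotter.masks_of(cam,t)
        for m in r[:1]:
            ys,xs=np.nonzero(m["region"]);print(cam,t,m["confidence"],m["extent"],len(xs),np.round([xs.mean(),ys.mean()],1))
print(env.state()["time_s"])
im=cv2.imread("pics/top0.png")[130:280,180:420]
cv2.imwrite("pics/topz.png",cv2.resize(im,None,fx=3.3,fy=3.3,interpolation=cv2.INTER_CUBIC))
im=cv2.imread("pics/scene0.png")[110:330,70:330]
cv2.imwrite("pics/scz.png",cv2.resize(im,None,fx=2.7,fy=2.7,interpolation=cv2.INTER_CUBIC))
E
```

```text
top interface_center 0.77 [382.6 189.6] [373.0, 181.9, 391.4, 202.5] 224 [ 586. -370.   33.]
top amp_center 0.63 [310.7 228.8] [305.0, 219.2, 315.3, 236.8] 178 [ 434. -105.   30.]
top powerbank_center 0.43 [242.7 171.4] [239.8, 167.1, 250.0, 182.0] 122 [643. 150.  28.]
top tin_center 0.47 [317.3 191.6] [313.1, 182.6, 322.7, 200.7] 149 [ 573. -130.   27.]
top carton_center 0.62 [380.9 233.5] [374.6, 225.0, 392.1, 245.7] 238 [ 424. -358.   36.]
top clipbox_center 0.74 [382.3 189.7] [373.9, 183.6, 393.5, 203.4] 257 [ 587. -370.   30.]
top mouse 0.97 [187.6 240.3] [177.4, 227.2, 195.6, 254.1] 457 [380. 342.  22.]
top mug 0.95 [313.8 144.8] [295.8, 129.7, 328.2, 158.1] 575 [ 756. -117.   22.]
top microphone 0.67 [132.8 228.4] [120.0, 220.0, 153.9, 244.3] 300 [418. 546.  22.]
top case 0.94 [202.9, 165.2, 284.4, 233.8] 4041 [244.1 204.7]
top lid 0.86 [204.9, 219.0, 286.6, 235.4] 1037 [243.9 224.9]
top lever 0.45 [238.4, 165.9, 251.2, 180.1] 129 [243.  171.8]
scene interface_center 0.7 [129.8 303.8] [117.6, 286.5, 142.7, 319.9] 716 [ 596. -372.   33.]
scene amp_center 0.59 [252.3 279.6] [237.7, 255.7, 273.0, 304.3] 1399 [ 739. -108.   30.]
scene tin_center 0.64 [205.8 247.7] [200.2, 235.5, 217.5, 260.2] 331 [ 579. -133.   27.]
scene carton_center 0.89 [101.3 260.3] [91.9, 246.5, 113.4, 275.5] 511 [ 437. -363.   36.]
scene mouse 0.56 [285.3 145.4] [274.8, 136.1, 298.0, 156.6] 274 [404. 346.  22.]
scene mug 0.87 [252.5 279.7] [236.9, 254.8, 271.1, 306.6] 1440 [ 736. -105.   22.]
scene microphone 0.82 [321.4 103.7] [300.5, 83.0, 332.3, 129.5] 584 [311. 641.  22.]
scene microphone 0.63 [255.8 173.5] [203.6, 108.5, 315.4, 231.1] 7749 [444. 171.  22.]
scene case 0.75 [205.2, 109.8, 314.0, 229.4] 7517 [256.  173.7]
scene lid 0.86 [205.0, 111.2, 280.9, 192.0] 3290 [242.2 150.7]
1.55
```

View pics/topz.png

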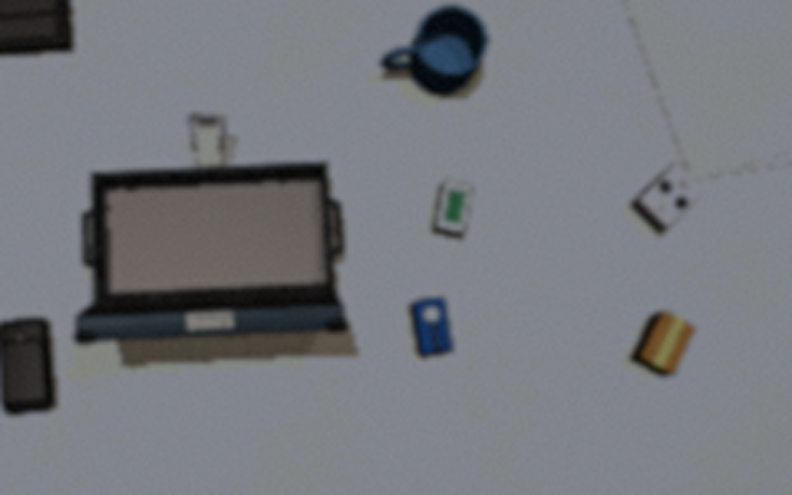

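View pics/scz.png

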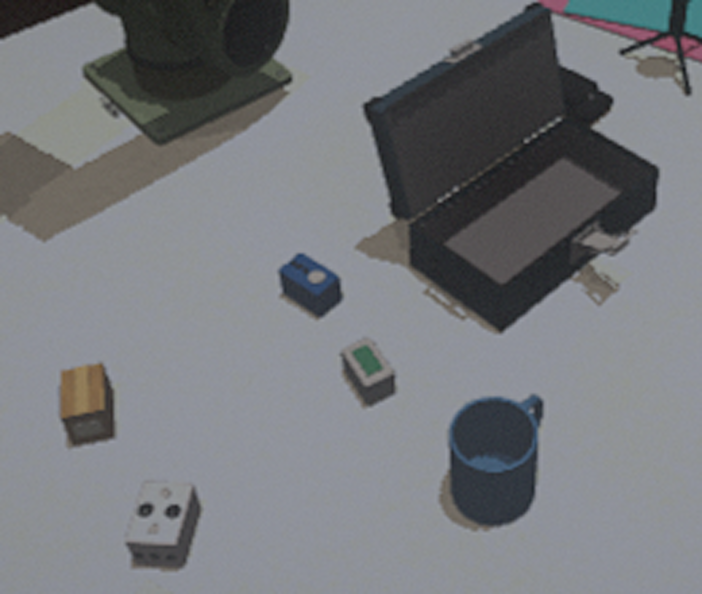

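```bash
cat >> h.py <<'E'
def pose():
    s=env.state(); return s["ee_pos"],Rn.from_euler("xyz",s["ee_rot"],degrees=True)
def todelta(goal,yaw=None):
    "goal world TCP -> tool-frame delta; yaw: wanted tool-x heading deg"
    p,R=pose(); d=R.inv().apply(np.asarray(goal,float)-p)
    x=R.apply([1,0,0]); cur=np.degrees(np.arctan2(x[1],x[0]))
    out=[np.round(d,1)]
    if yaw is not None:
        dy=(yaw-cur+90)%180-90
        out+=[round(-np.radians(dy),3), "alt",round(-np.radians(dy-180*np.sign(dy)),3)]
    print("ee",np.round(p,1),"yaw",round(cur,1),"delta",*out, "q6",round(env.state()["qpos"][5],1)); return d
E
python3 - <<'E'
from h import *
p,R=pose(); c=cams.calibration("wrist"); Rc=cv2.Rodrigues(c["rvec"])[0]; C=-Rc.T@c["tvec"]
print(R.inv().apply(C-p)); print("cam axes in tool",np.round(R.inv().as_matrix()@Rc.T,3))
todelta([440,-60,330],0)
E
```

```text
[  69.94743321    0.5223194  -170.58893189]
cam axes in tool [[ 0.    -0.968 -0.249]
 [ 1.     0.     0.001]
 [-0.001 -0.249  0.968]]
ee [ 149.4 -555.3  214. ] yaw 15.1 delta [ 409.3 -402.8 -116.1] 0.263 alt -2.879 q6 -1.1
```

apply_moves([
  {"jaw": 0, "delta_pos": [35, -35, -15], "spin": 0.03},
  {"jaw": 0, "delta_pos": [75, -72, -30], "spin": 0.08},
  {"jaw": 0, "delta_pos": [115, -110, -50], "spin": 0.13},
  {"jaw": 0, "delta_pos": [155, -150, -70], "spin": 0.18},
  {"jaw": 0, "delta_pos": [195, -190, -90], "spin": 0.23},
  {"jaw": 0, "delta_pos": [235, -230, -110], "spin": 0.26},
  {"jaw": 0, "delta_pos": [270, -265, -116], "spin": 0.26},
  {"jaw": 0, "delta_pos": [300, -290, -116], "spin": 0.26},
], squeeze=25)

```text
time_s: 2.55
ee_pos: [364.5, -195.6, 331.0]
ee_rot: [179.9, -0.1, 0.2]
force: [-0.3, -1.8, 0.6]
gripper_width: 91.4
```

Run:
```python
from h import *
im,c=grab("wrist","w1"); todelta([400,80,380],0)
im,c=grab("top","t1")
```

```text
ee [ 366.5 -192.6  330.5] yaw 0.4 delta [  35.4 -272.5  -48.5] 0.007 alt -3.135 q6 60.1
```

View pics/w1.png

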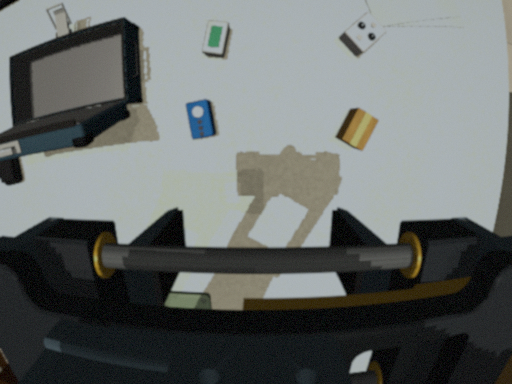

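View pics/t1.png

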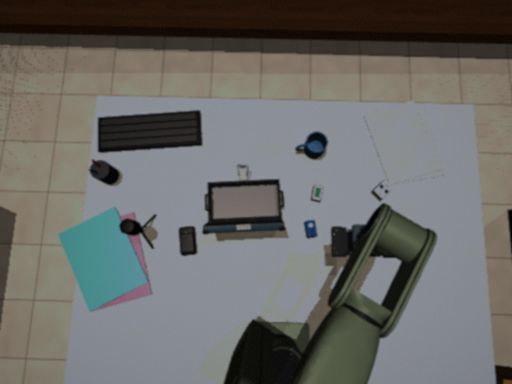

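```bash
cat >> h.py <<'E'
def corners(x,y,yaw,d,z0=0):
    a=np.radians(yaw); c,s=np.cos(a),np.sin(a)
    P=[]
    for sx in(-1,1):
        for sy in(-1,1):
            for z in(z0,z0+d[2]):
                u,v=sx*d[0]/2,sy*d[1]/2; P.append([x+c*u-s*v,y+s*u+c*v,z])
    return np.array(P)
def fitbox(n,c,mask,d,z0=0):
    from scipy.optimize import minimize
    ys,xs=np.nonzero(mask); ct=[xs.mean(),ys.mean()]; g=onz(n,c,ct,z0+d[2]*.75)[0]
    x0,y0=max(xs.min()-30,0),max(ys.min()-30,0); sub=mask[y0:ys.max()+30,x0:xs.max()+30].astype(np.float32)
    S=4; big=cv2.resize(sub,None,fx=S,fy=S,interpolation=cv2.INTER_LINEAR)>.5
    def cost(p):
        q=(proj(n,c,corners(p[0],p[1],p[2],d,z0))-[x0,y0]+.5)*S
        hull=cv2.convexHull(q.astype(np.float32)); im=np.zeros(big.shape,np.uint8)
        cv2.fillConvexPoly(im,np.round(hull*16).astype(np.int32),1,shift=4); m=im>0
        return 1-(m&big).sum()/max((m|big).sum(),1)
    best=None
    for yaw in range(0,180,30):
        r=minimize(cost,[g[0],g[1],yaw],method="Nelder-Mead",options=dict(initial_simplex=[[g[0],g[1],yaw],[g[0]+10,g[1],yaw],[g[0],g[1]+10,yaw],[g[0],g[1],yaw+20]],maxiter=150))
        if best is None or r.fun<best.fun: best=r
    return best.x[:2].round(1),round(best.x[2]%180,1),round(1-best.fun,3)
E
python3 - <<'E'
from h import *
for cam in ["wrist"]:
    im,c=grab(cam)
    for t in ["interface","amp","tin","carton","powerbank","clipbox"]:
        for m in spotter.masks_of(cam,t+"_center")[:1]:
            if m["region"].sum()<20: continue
            ys,xs=np.nonzero(m["region"])
            print(t,round(m["confidence"],2),np.round([xs.mean(),ys.mean()]),fitbox(cam,c,m["region"],DIM[t]))
E
```

```text
interface 0.79 [364.  35.] (array([ 589.7, -371.7]), np.float64(133.7), np.float64(0.913))
amp 0.84 [201. 119.] (array([ 436.5, -105.8]), np.float64(12.1), np.float64(0.913))
tin 0.68 [217.  38.] (array([ 570.1, -129.5]), np.float64(170.1), np.float64(0.919))
carton 0.68 [358. 129.] (array([ 424.6, -360.4]), np.float64(153.7), np.float64(0.964))
clipbox 0.56 [ 61. 130.] (array([437. , 105.8]), np.float64(146.1), np.float64(0.203))
```

apply_moves([
  {"jaw": 0, "delta_pos": [12, -42, 0], "spin": 0},
  {"jaw": 0, "delta_pos": [24, -85, 0], "spin": 0},
  {"jaw": 0, "delta_pos": [36, -128, 0], "spin": 0},
  {"jaw": 0, "delta_pos": [48, -170, 0], "spin": 0},
  {"jaw": 0, "delta_pos": [60, -215, 0], "spin": 0},
  {"jaw": 0, "delta_pos": [75, -260, 0], "spin": 0},
  {"jaw": 0, "delta_pos": [85, -300, 0], "spin": 0},
  {"jaw": 0, "delta_pos": [94, -330, 0], "spin": 0},
])

```text
time_s: 4.0
ee_pos: [457.4, 132.9, 329.6]
ee_rot: [180.0, 0.0, 0.0]
force: [0.1, -0.0, -0.5]
gripper_width: 91.3
```

Run:
```python
from h import *
print(pose()[0])
im,c=grab("wrist"); 
import pickle; pickle.dump((im,c),open("w2.pkl","wb"))
cv2.imwrite("pics/w2.png",cv2.resize(im[:,:,::-1],None,fx=1.5625,fy=1.5625,interpolation=cv2.INTER_CUBIC))
```

```text
[457.3833107  132.88209917 329.60982828]
```

View pics/w2.png

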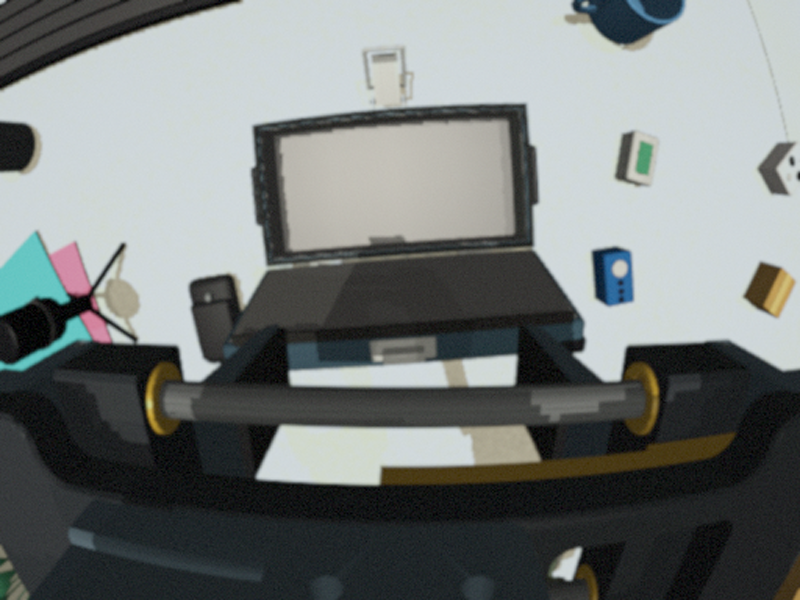

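```bash
cat >> h.py <<'E'
def casept(P,cp):
    P=np.atleast_2d(np.asarray(P,float)); a=np.radians(cp[2]); c,s=np.cos(a),np.sin(a)
    return np.c_[cp[0]+c*P[:,0]-s*P[:,1],cp[1]+s*P[:,0]+c*P[:,1],P[:,2]]
E
python3 - <<'E'
from h import *
import pickle
from scipy.optimize import least_squares
im,c=pickle.load(open("w2.pkl","rb"))
px=np.array([(254,126),(525,104),(532,248),(267,262)])/1.5625
P=[(-70,-131,66),(-70,131,66),(70,131,66),(70,-131,66)]
print(onz("wrist",c,px,66).round(1))
f=lambda p:(proj("wrist",c,casept(P,p))-px).ravel()
r=least_squares(f,[545,145,180]); print(r.x,r.fun.round(1))
# floor visible / lid edge
cp=r.x
print("floor pred",(proj("wrist",c,casept([(-64,-125,8),(-64,125,8),(64,125,8),(64,-125,8)],cp))*1.5625).round())
for a in(1.5,1.6,1.7,1.8,1.9):
    # lid underside free edge: 
    e=[(70-140*np.cos(a)+h*-0-h*np.sin(a)*-1,y,68+140*np.sin(a)+h*np.cos(a)) for h in(0,26) for y in(-131,131)]
    print(a,(proj("wrist",c,casept(e,cp))*1.5625).round().tolist())
E
grep -n "w2" /dev/null
python3 - <<'E'
import cv2,pickle
im,c=pickle.load(open("w2.pkl","rb"))
z=im[20:90,215:285,::-1]
cv2.imwrite("pics/latchz.png",cv2.resize(z,None,fx=8,fy=8,interpolation=cv2.INTER_CUBIC))
E
```

```text
[[589.  272.3  66. ]
 [609.1  15.7  66. ]
 [470.3   5.9  66. ]
 [456.5 262.8  66. ]]
[531.29729152 139.29841967 183.85101752] [-1.5 -2.   1.5 -0.4  1.2  0.1 -1.4  2.5]
floor pred [[274. 134.]
 [508. 118.]
 [514. 236.]
 [284. 251.]]
1.5 [[206.0, 288.0], [590.0, 263.0], [211.0, 325.0], [591.0, 301.0]]
1.6 [[209.0, 308.0], [590.0, 283.0], [216.0, 343.0], [588.0, 319.0]]
1.7 [[213.0, 326.0], [589.0, 302.0], [221.0, 359.0], [586.0, 336.0]]
1.8 [[218.0, 344.0], [587.0, 320.0], [227.0, 373.0], [582.0, 351.0]]
1.9 [[223.0, 359.0], [584.0, 337.0], [233.0, 385.0], [578.0, 364.0]]
```

View pics/latchz.png

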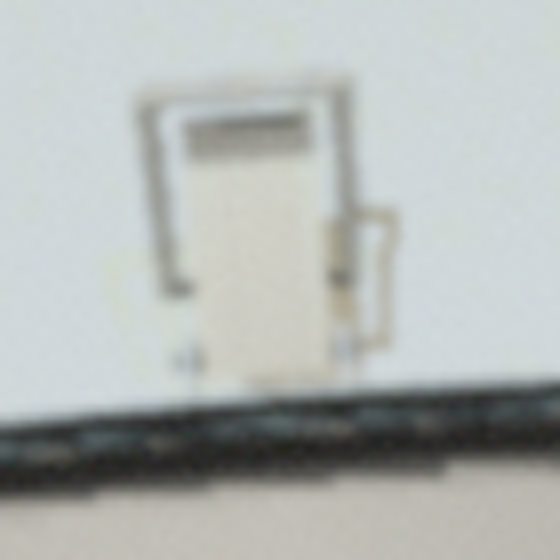

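apply_moves([
  {"jaw": 0, "delta_pos": [0, 50, 0], "spin": 0},
  {"jaw": 0, "delta_pos": [-5, 105, 10], "spin": -0.05},
  {"jaw": 0, "delta_pos": [-10, 160, 30], "spin": -0.1},
  {"jaw": 0, "delta_pos": [-18, 200, 60], "spin": -0.15},
  {"jaw": 0, "delta_pos": [-21, 230, 100], "spin": -0.21},
  {"jaw": 0, "delta_pos": [-21, 239, 140], "spin": -0.21},
  {"jaw": 0, "delta_pos": [-21, 239, 180], "spin": -0.21},
  {"jaw": 0, "delta_pos": [-21, 239, 200], "spin": -0.21},
])

```text
time_s: 5.05
ee_pos: [436.4, -103.6, 126.5]
ee_rot: [-179.7, 0.1, 12.0]
force: [0.1, -0.3, 0.5]
gripper_width: 91.2
```

```bash
cat > look.py <<'E'
import sys
from h import *
t=sys.argv[1]; tag=sys.argv[2]
im,c=grab("wrist",tag)
for m in spotter.masks_of("wrist",t+"_center")[:2]:
    if m["region"].sum()<20: continue
    ys,xs=np.nonzero(m["region"]); f=fitbox("wrist",c,m["region"],DIM[t])
    print(t,round(m["confidence"],2),np.round([xs.mean(),ys.mean()]),f)
    todelta([f[0][0],f[0][1],6],f[1])
E
python3 look.py amp w3
```

```text
amp 0.95 [259. 193.] (array([ 437.3, -105.8]), np.float64(9.4), np.float64(0.956))
ee [ 436.  -103.2  126.5] yaw 12.1 delta [  1.2   3.5 120.5] 0.047 alt -3.095 q6 62.9
```

View pics/w3.png

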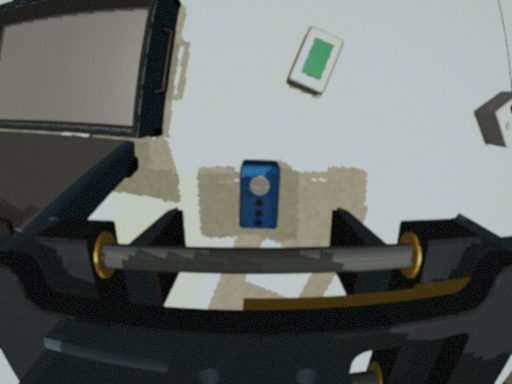

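apply_moves([
  {"jaw": 0.3, "delta_pos": [1, 3.5, 50], "spin": 0.04},
  {"jaw": 0.3, "delta_pos": [1, 3.5, 95], "spin": 0.04},
  {"jaw": 0.3, "delta_pos": [1, 3.5, 120], "spin": 0.04},
  {"jaw": 0.3, "delta_pos": [1, 3.5, 120], "spin": 0.04},
  {"jaw": 0.8, "delta_pos": [1, 3.5, 120], "spin": 0.04},
  {"jaw": 0.8, "delta_pos": [1, 3.5, 120], "spin": 0.04},
  {"jaw": 0.8, "delta_pos": [1, 3.5, 120], "spin": 0.04},
  {"jaw": 0.8, "delta_pos": [1, 3.5, 120], "spin": 0.04},
], squeeze=25)

```text
time_s: 6.15
ee_pos: [437.7, -105.9, 7.4]
ee_rot: [-179.7, 0.2, 9.8]
force: [-0.1, 1.9, 5.9]
gripper_width: 36.0
```

```bash
cat > slot.py <<'E'
from h import *
import sys
CP=np.array([531.3,139.3,183.85]); 
S=dict(interface=-83.2,carton=-21.4,amp=35.4,tin=89.2)
g=casept([[0,S[sys.argv[1]],0]],CP)[0]; print(g.round(1))
todelta([g[0],g[1],float(sys.argv[2])],3.85)
E
python3 -c "
from h import *
s=env.state(); print(s['gripper_width'],s['force'],s['time_s'])"; python3 slot.py amp 150
```

```text
35.98198929550482 [-0.11704067  1.93624827  5.94355501] 6.15
[533.7 104.    0. ]
ee [ 437.7 -105.9    7.4] yaw 9.8 delta [ 129.8 -191.2 -142. ] 0.103 alt -3.038 q6 64.8
```

apply_moves([
  {"jaw": 0.8, "delta_pos": [0, 0, -45], "spin": 0},
  {"jaw": 0.8, "delta_pos": [20, 3, -95], "spin": 0},
  {"jaw": 0.8, "delta_pos": [60, 8, -125], "spin": 0.03},
  {"jaw": 0.8, "delta_pos": [95, -10, -125], "spin": 0.06},
  {"jaw": 0.8, "delta_pos": [105, -65, -125], "spin": 0.1},
  {"jaw": 0.8, "delta_pos": [115, -115, -125], "spin": 0.1},
  {"jaw": 0.8, "delta_pos": [123, -160, -125], "spin": 0.1},
  {"jaw": 0.8, "delta_pos": [130, -191, -125], "spin": 0.1},
])

```text
time_s: 7.15
ee_pos: [532.9, 105.8, 132.5]
ee_rot: [-179.8, 0.3, 4.1]
force: [0.6, -0.0, -2.9]
gripper_width: 36.2
```

```bash
python3 slot.py amp 16
python3 - <<'E'
from h import *
im,c=grab("wrist","w4"); print(env.state()["gripper_width"])
CP=np.array([531.3,139.3,183.85])
for q in [(-70,-131,66),(-70,131,66),(70,131,66),(-64,-125,8),(-64,125,8)]:
    p=proj("wrist",c,casept([q],CP))[0]; print(p.round())
    cv2.circle(im,tuple(int(v) for v in p),2,(255,0,0),-1)
cv2.imwrite("pics/w4.png",cv2.resize(im[:,:,::-1],None,fx=1.5,fy=1.5))
E
```

```text
[533.7 104.    0. ]
ee [532.9 105.8 132.5] yaw 4.1 delta [  1.2   2.3 116.4] 0.005 alt -3.137 q6 95.6
35.72009788206783
[ 75. 126.]
[374. 122.]
[359. 274.]
[109. 129.]
[347. 126.]
```

View pics/w4.png

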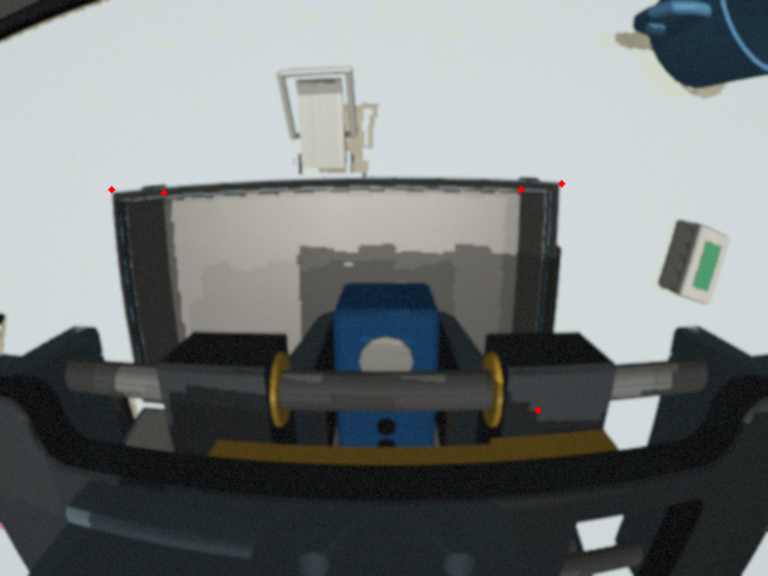

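apply_moves([
  {"jaw": 0.8, "delta_pos": [1, 2, 45], "spin": 0},
  {"jaw": 0.8, "delta_pos": [1, 2, 85], "spin": 0},
  {"jaw": 0.8, "delta_pos": [1, 2, 108], "spin": 0},
  {"jaw": 0.8, "delta_pos": [1, 2, 116], "spin": 0},
  {"jaw": 0.8, "delta_pos": [1, 2, 116], "spin": 0},
  {"jaw": 0.53, "delta_pos": [1, 2, 116], "spin": 0},
  {"jaw": 0.53, "delta_pos": [1, 2, 116], "spin": 0},
  {"jaw": 0.53, "delta_pos": [1, 2, 110], "spin": 0},
])

```text
time_s: 8.2
ee_pos: [534.2, 107.9, 22.9]
ee_rot: [-179.6, 0.2, 4.2]
force: [-0.2, 0.7, 0.7]
gripper_width: 42.5
```

apply_moves([
  {"jaw": 0.53, "delta_pos": [0, 0, -30], "spin": 0},
  {"jaw": 0.53, "delta_pos": [0, 0, -70], "spin": 0},
  {"jaw": 0.53, "delta_pos": [0, 0, -110], "spin": 0},
  {"jaw": 0.4, "delta_pos": [0, 40, -130], "spin": 0},
  {"jaw": 0.3, "delta_pos": [0, 95, -130], "spin": 0},
  {"jaw": 0.3, "delta_pos": [5, 150, -130], "spin": 0},
  {"jaw": 0.3, "delta_pos": [15, 200, -130], "spin": 0.1},
  {"jaw": 0.3, "delta_pos": [30, 230, -115], "spin": 0.2},
])

```text
time_s: 9.2
ee_pos: [582.4, -122.8, 137.9]
ee_rot: [-179.7, 0.0, -7.6]
force: [0.4, 0.4, 0.1]
gripper_width: 63.8
```

```bash
python3 look.py tin w5; python3 -c "
from h import *
im,c=grab('top','t5'); cv2.imwrite('pics/t5z.png',cv2.resize(im[130:280,180:420,::-1],None,fx=3.3,fy=3.3,interpolation=cv2.INTER_CUBIC))"
```

```text
tin 0.8 [266. 200.] (array([ 570.5, -129.7]), np.float64(170.1), np.float64(0.957))
ee [ 581.8 -123.   135.2] yaw -7.5 delta [ -9.7   8.9 129.2] 0.042 alt -3.1 q6 84.1
```

View pics/w5.png

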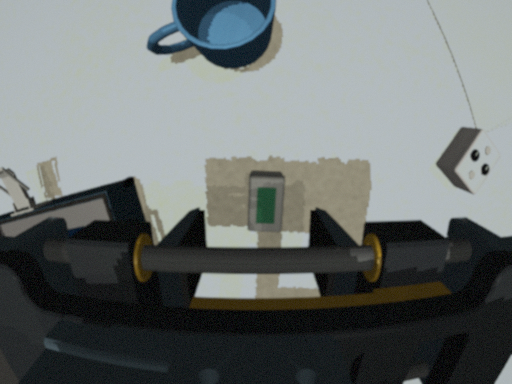

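View pics/t5z.png

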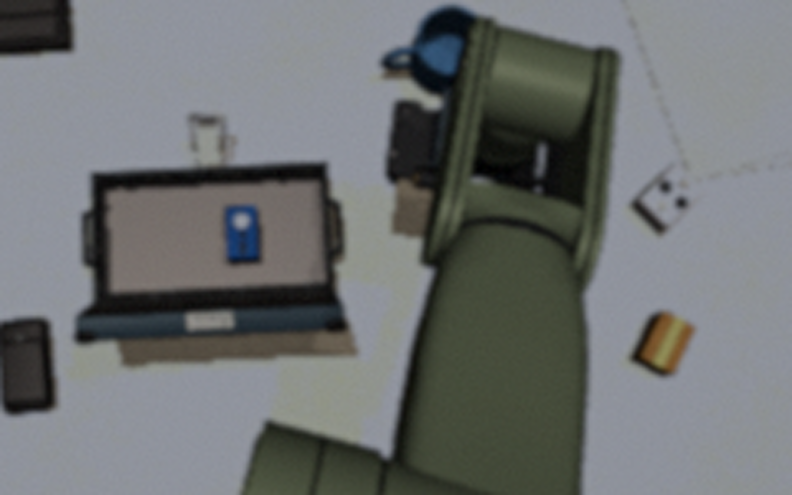

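apply_moves([
  {"jaw": 0.3, "delta_pos": [-5, 5, 45], "spin": 0.04},
  {"jaw": 0.3, "delta_pos": [-9.5, 9, 95], "spin": 0.04},
  {"jaw": 0.3, "delta_pos": [-9.5, 9, 129], "spin": 0.04},
  {"jaw": 0.3, "delta_pos": [-9.5, 9, 129], "spin": 0.04},
  {"jaw": 0.8, "delta_pos": [-9.5, 9, 129], "spin": 0.04},
  {"jaw": 0.8, "delta_pos": [-9.5, 9, 129], "spin": 0.04},
  {"jaw": 0.8, "delta_pos": [-9.5, 9, 129], "spin": 0.04},
  {"jaw": 0.8, "delta_pos": [-9.5, 9, 129], "spin": 0.04},
])

```text
time_s: 10.35
ee_pos: [570.6, -128.1, 7.9]
ee_rot: [-179.6, 0.2, -9.7]
force: [-0.6, 1.0, 6.0]
gripper_width: 33.9
```

```bash
python3 slot.py tin 130
```

```text
[537.3  50.3   0. ]
ee [ 570.6 -128.1    7.9] yaw -9.7 delta [ -63.3 -171.1 -120.7] -0.236 alt 2.906 q6 85.3
```

apply_moves([
  {"jaw": 0.8, "delta_pos": [0, 0, -50], "spin": 0},
  {"jaw": 0.8, "delta_pos": [-5, -10, -100], "spin": 0},
  {"jaw": 0.8, "delta_pos": [-20, -50, -120], "spin": -0.06},
  {"jaw": 0.8, "delta_pos": [-38, -100, -120], "spin": -0.15},
  {"jaw": 0.8, "delta_pos": [-55, -150, -120], "spin": -0.236},
  {"jaw": 0.8, "delta_pos": [-63, -171, -120], "spin": -0.236},
  {"jaw": 0.8, "delta_pos": [-63, -171, -120], "spin": -0.236},
  {"jaw": 0.8, "delta_pos": [-63, -171, -120], "spin": -0.236},
])

```text
time_s: 11.35
ee_pos: [537.6, 49.5, 129.1]
ee_rot: [-179.6, 0.2, 3.9]
force: [-0.1, -0.2, -2.0]
gripper_width: 34.1
```

```bash
python3 slot.py tin 16.5
python3 - <<'E'
from h import *
im,c=grab("wrist"); print(env.state()["gripper_width"])
CP=np.array([531.3,139.3,183.85])
for m in spotter.masks_of("wrist","amp_center")[:1]:
    print(m["confidence"],m["region"].sum(),fitbox("wrist",c,m["region"],DIM["amp"],8))
for q in [(-70,-131,66),(-70,131,66),(70,131,66),(-64,-125,8),(-64,125,8)]:
    p=proj("wrist",c,casept([q],CP))[0]
    cv2.circle(im,tuple(int(v) for v in p),2,(255,0,0),-1)
cv2.imwrite("pics/w6.png",cv2.resize(im[:,:,::-1],None,fx=1.5,fy=1.5))
E
```

```text
[537.3  50.3   0. ]
ee [537.6  49.5 129.1] yaw 3.9 delta [ 1.000e-01 -0.000e+00  1.126e+02] 0.0 alt -3.142 q6 89.7
34.25936358608903
0.82 2696 (array([534.2, 106.6]), np.float64(5.0), np.float64(0.852))
```

View pics/w6.png

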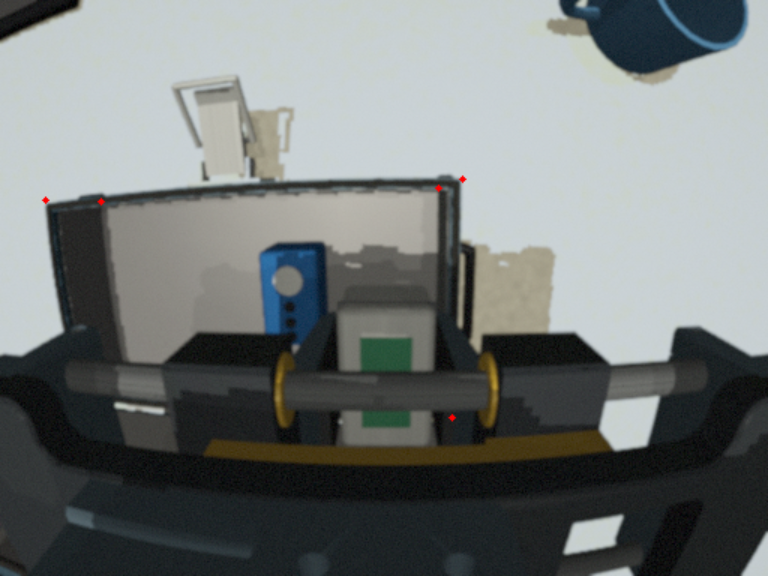

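apply_moves([
  {"jaw": 0.8, "delta_pos": [0, -2, 45], "spin": 0},
  {"jaw": 0.8, "delta_pos": [0, -2, 80], "spin": 0},
  {"jaw": 0.8, "delta_pos": [0, -2, 102], "spin": 0},
  {"jaw": 0.8, "delta_pos": [0, -2, 112], "spin": 0},
  {"jaw": 0.8, "delta_pos": [0, -2, 112], "spin": 0},
  {"jaw": 0.8, "delta_pos": [0, -2, 112], "spin": 0},
  {"jaw": 0.56, "delta_pos": [0, -2, 112], "spin": 0},
  {"jaw": 0.56, "delta_pos": [0, -2, 112], "spin": 0},
])

```text
time_s: 12.45
ee_pos: [537.7, 52.0, 17.8]
ee_rot: [-179.6, 0.1, 3.8]
force: [-0.2, 0.5, 0.0]
gripper_width: 39.8
```

apply_moves([
  {"jaw": 0.56, "delta_pos": [0, 0, -40], "spin": 0},
  {"jaw": 0.56, "delta_pos": [0, 0, -90], "spin": 0},
  {"jaw": 0.5, "delta_pos": [0, 30, -125], "spin": 0},
  {"jaw": 0.3, "delta_pos": [0, 85, -130], "spin": 0.1},
  {"jaw": 0.3, "delta_pos": [-10, 140, -130], "spin": 0.2},
  {"jaw": 0.3, "delta_pos": [-30, 200, -130], "spin": 0.3},
  {"jaw": 0.3, "delta_pos": [-50, 255, -130], "spin": 0.4},
  {"jaw": 0.3, "delta_pos": [-80, 305, -130], "spin": 0.5},
])

```text
time_s: 13.45
ee_pos: [478.1, -260.7, 146.1]
ee_rot: [-179.7, 0.2, -25.0]
force: [1.4, 0.6, -0.2]
gripper_width: 63.9
```

```bash
python3 look.py carton w7
```

```text
carton 0.76 [364. 195.] (array([ 424.8, -360.2]), np.float64(153.3), np.float64(0.926))
ee [ 476.  -262.9  146. ] yaw -25.2 delta [ -4.3 110.3 139.6] 0.025 alt -3.116 q6 84.9
carton 0.49 [ 19. 236.] (array([587.2,  41.9]), np.float64(100.7), np.float64(0.731))
ee [ 476.  -262.9  146. ] yaw -25.2 delta [ -28.9 -322.6  141.3] 0.943 alt -2.198 q6 84.9
```

View pics/w7.png

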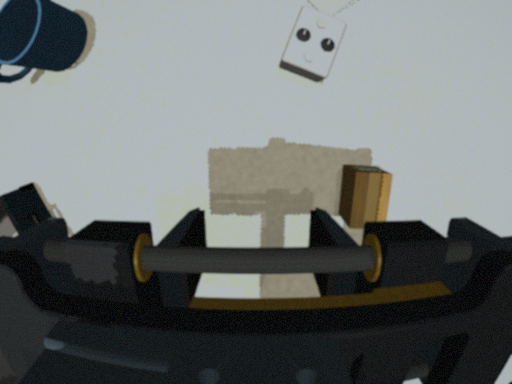

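apply_moves([
  {"jaw": 0.2, "delta_pos": [-4, 55, 10], "spin": 0.025},
  {"jaw": 0.2, "delta_pos": [-4, 105, 25], "spin": 0.025},
  {"jaw": 0.2, "delta_pos": [-4, 110, 65], "spin": 0.025},
  {"jaw": 0.2, "delta_pos": [-4, 110, 110], "spin": 0.025},
  {"jaw": 0.2, "delta_pos": [-4, 110, 139], "spin": 0.025},
  {"jaw": 0.3, "delta_pos": [-4, 110, 139], "spin": 0.025},
  {"jaw": 0.75, "delta_pos": [-4, 110, 139], "spin": 0.025},
  {"jaw": 0.75, "delta_pos": [-4, 110, 139], "spin": 0.025},
])

```text
time_s: 14.55
ee_pos: [426.3, -360.6, 8.3]
ee_rot: [-179.8, 0.1, -26.7]
force: [-0.1, -0.5, 0.1]
gripper_width: 46.8
```

```bash
python3 slot.py carton 130
```

```text
[529.9 160.7   0. ]
ee [ 426.3 -360.6    8.3] yaw -26.7 delta [-141.4 -512.7 -120.2] -0.532 alt 2.609 q6 75.0
```

apply_moves([
  {"jaw": 0.75, "delta_pos": [0, 0, 0], "spin": 0},
  {"jaw": 0.75, "delta_pos": [0, 0, 0], "spin": 0},
  {"jaw": 0.75, "delta_pos": [0, 0, -45], "spin": 0},
  {"jaw": 0.75, "delta_pos": [0, -10, -95], "spin": 0},
  {"jaw": 0.75, "delta_pos": [1, -50, -125], "spin": -0.1},
  {"jaw": 0.75, "delta_pos": [1, -100, -125], "spin": -0.2},
  {"jaw": 0.75, "delta_pos": [2, -155, -125], "spin": -0.3},
  {"jaw": 0.75, "delta_pos": [3, -210, -125], "spin": -0.4},
])

```text
time_s: 15.55
ee_pos: [523.6, -173.2, 134.1]
ee_rot: [-179.8, -0.0, -3.6]
force: [0.1, 0.2, -1.9]
gripper_width: 39.8
```

```bash
python3 slot.py carton 135
```

```text
[529.9 160.7   0. ]
ee [ 523.6 -173.2  134.1] yaw -3.6 delta [ -14.6 -333.6    0. ] -0.13 alt 3.012 q6 73.9
```

apply_moves([
  {"jaw": 0.75, "delta_pos": [0, -50, 0], "spin": -0.04},
  {"jaw": 0.75, "delta_pos": [-1, -105, 0], "spin": -0.08},
  {"jaw": 0.75, "delta_pos": [-4, -160, 0], "spin": -0.13},
  {"jaw": 0.75, "delta_pos": [-7, -215, 0], "spin": -0.13},
  {"jaw": 0.75, "delta_pos": [-10, -270, 0], "spin": -0.13},
  {"jaw": 0.75, "delta_pos": [-14, -320, 0], "spin": -0.13},
  {"jaw": 0.75, "delta_pos": [-14.6, -333.6, 0], "spin": -0.13},
  {"jaw": 0.75, "delta_pos": [-14.6, -333.6, 0], "spin": -0.13},
])

```text
time_s: 16.55
ee_pos: [529.6, 160.9, 134.8]
ee_rot: [-179.9, -0.0, 4.0]
force: [-0.1, -0.0, -1.5]
gripper_width: 40.0
```

```bash
python3 slot.py carton 17
python3 - <<'E'
from h import *
im,c=grab("wrist"); print(env.state()["gripper_width"])
CP=np.array([531.3,139.3,183.85])
for q in [(-70,-131,66),(-70,131,66),(70,131,66),(-64,-125,8),(-64,125,8)]:
    p=proj("wrist",c,casept([q],CP))[0]
    cv2.circle(im,tuple(int(v) for v in p),2,(255,0,0),-1)
cv2.imwrite("pics/w8.png",cv2.resize(im[:,:,::-1],None,fx=1.5,fy=1.5))
E
```

```text
[529.9 160.7   0. ]
ee [529.6 160.9 134.8] yaw 4.0 delta [  0.2   0.5 117.8] 0.002 alt -3.14 q6 101.6
40.314652650418445
```

View pics/w8.png

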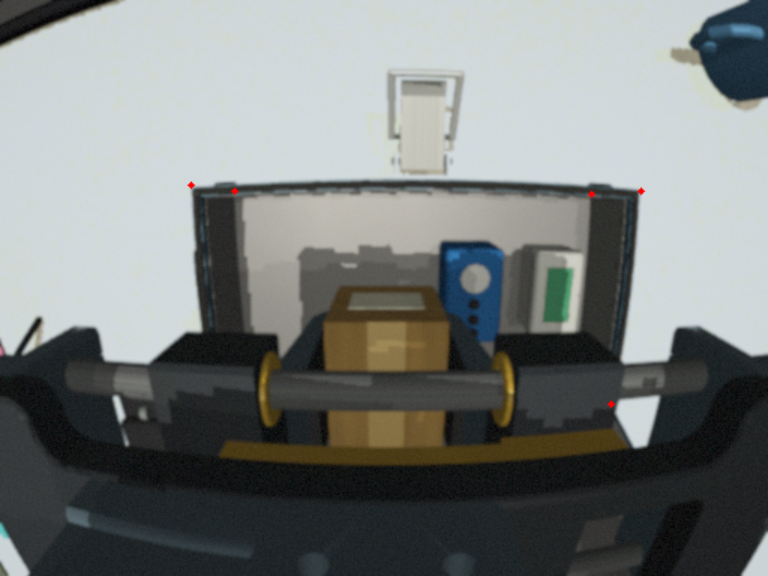

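apply_moves([
  {"jaw": 0.75, "delta_pos": [0, -2, 45], "spin": 0},
  {"jaw": 0.75, "delta_pos": [0, -2, 85], "spin": 0},
  {"jaw": 0.75, "delta_pos": [0, -2, 108], "spin": 0},
  {"jaw": 0.75, "delta_pos": [0, -2, 118], "spin": 0},
  {"jaw": 0.75, "delta_pos": [0, -2, 118], "spin": 0},
  {"jaw": 0.75, "delta_pos": [0, -2, 118], "spin": 0},
  {"jaw": 0.51, "delta_pos": [0, -2, 118], "spin": 0},
  {"jaw": 0.51, "delta_pos": [0, -2, 118], "spin": 0},
])

```text
time_s: 17.6
ee_pos: [529.9, 162.2, 17.3]
ee_rot: [-179.9, -0.1, 3.9]
force: [0.0, 0.7, -0.2]
gripper_width: 44.8
```

apply_moves([
  {"jaw": 0.51, "delta_pos": [0, 0, -40], "spin": 0},
  {"jaw": 0.51, "delta_pos": [0, 0, -90], "spin": 0},
  {"jaw": 0.5, "delta_pos": [0, 30, -125], "spin": 0},
  {"jaw": 0.3, "delta_pos": [2, 85, -130], "spin": 0.1},
  {"jaw": 0.2, "delta_pos": [4, 140, -130], "spin": 0.2},
  {"jaw": 0.2, "delta_pos": [6, 200, -130], "spin": 0.3},
  {"jaw": 0.2, "delta_pos": [8, 255, -130], "spin": 0.4},
  {"jaw": 0.2, "delta_pos": [10, 310, -130], "spin": 0.5},
])

```text
time_s: 18.6
ee_pos: [560.8, -148.5, 147.1]
ee_rot: [-179.8, -0.1, -24.9]
force: [1.5, -0.0, -0.2]
gripper_width: 72.8
```

```bash
python3 look.py interface w9; python3 -c "
from h import *
im,c=grab('top','t9'); cv2.imwrite('pics/t9z.png',cv2.resize(im[130:280,180:420,::-1],None,fx=3.3,fy=3.3,interpolation=cv2.INTER_CUBIC))"
```

```text
interface 0.93 [430.  84.] (array([ 588. , -371.5]), np.float64(135.2), np.float64(0.935))
ee [ 561.3 -151.6  146.9] yaw -25.1 delta [117.1 187.9 141. ] 0.344 alt -2.798 q6 98.8
```

View pics/t9z.png

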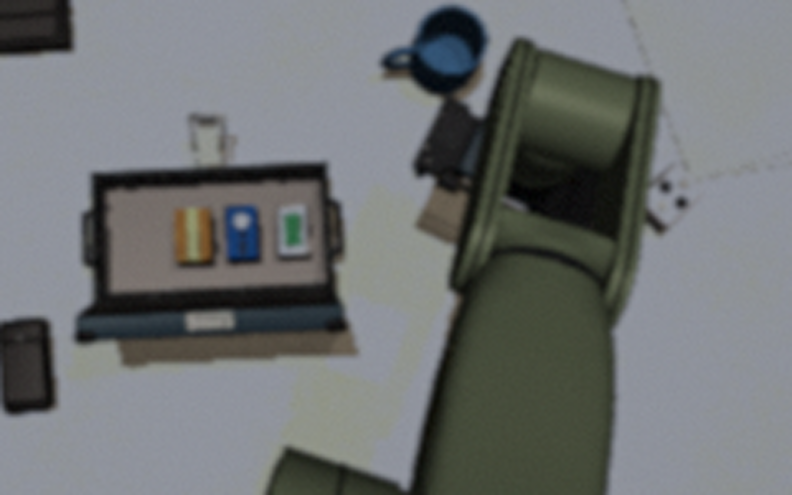

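apply_moves([
  {"jaw": 0.15, "delta_pos": [25, 42, 0], "spin": 0.07},
  {"jaw": 0.1, "delta_pos": [55, 88, 0], "spin": 0.14},
  {"jaw": 0.1, "delta_pos": [85, 135, 5], "spin": 0.22},
  {"jaw": 0.1, "delta_pos": [110, 175, 10], "spin": 0.3},
  {"jaw": 0.1, "delta_pos": [117, 188, 20], "spin": 0.344},
  {"jaw": 0.1, "delta_pos": [117, 188, 20], "spin": 0.344},
  {"jaw": 0.1, "delta_pos": [117, 188, 20], "spin": 0.344},
  {"jaw": 0.1, "delta_pos": [117, 188, 20], "spin": 0.344},
])

```text
time_s: 19.75
ee_pos: [587.9, -367.2, 127.1]
ee_rot: [-179.8, -0.0, -44.6]
force: [-0.4, -0.3, 0.1]
gripper_width: 82.1
```

```bash
python3 look.py interface w10
```

```text
interface 0.82 [260. 192.] (array([ 588.1, -371.5]), np.float64(134.4), np.float64(0.94))
ee [ 587.9 -367.7  127. ] yaw -44.6 delta [  2.8   2.9 121. ] 0.018 alt -3.124 q6 101.5
```

apply_moves([
  {"jaw": 0.2, "delta_pos": [3, 3, 50], "spin": 0.018},
  {"jaw": 0.2, "delta_pos": [3, 3, 95], "spin": 0.018},
  {"jaw": 0.2, "delta_pos": [3, 3, 121], "spin": 0.018},
  {"jaw": 0.3, "delta_pos": [3, 3, 121], "spin": 0.018},
  {"jaw": 0.7, "delta_pos": [3, 3, 121], "spin": 0.018},
  {"jaw": 0.7, "delta_pos": [3, 3, 121], "spin": 0.018},
  {"jaw": 0.7, "delta_pos": [3, 3, 121], "spin": 0.018},
  {"jaw": 0.7, "delta_pos": [3, 3, 121], "spin": 0.018},
])

```text
time_s: 20.85
ee_pos: [589.4, -372.3, 8.1]
ee_rot: [-179.8, -0.2, -45.6]
force: [-0.3, 0.7, 6.0]
gripper_width: 45.8
```

Run:
```python
from h import *
todelta([560,-130,135],3.85)
```

```text
ee [ 589.4 -372.3    8.1] yaw -45.6 delta [-193.2 -148.9 -127.1] -0.863 alt 2.278 q6 102.2
```

apply_moves([
  {"jaw": 0.7, "delta_pos": [0, 0, -50], "spin": 0},
  {"jaw": 0.7, "delta_pos": [-10, -8, -100], "spin": -0.1},
  {"jaw": 0.7, "delta_pos": [-45, -35, -127], "spin": -0.25},
  {"jaw": 0.7, "delta_pos": [-85, -65, -127], "spin": -0.4},
  {"jaw": 0.7, "delta_pos": [-125, -97, -127], "spin": -0.55},
  {"jaw": 0.7, "delta_pos": [-165, -128, -127], "spin": -0.7},
  {"jaw": 0.7, "delta_pos": [-193, -149, -127], "spin": -0.86},
  {"jaw": 0.7, "delta_pos": [-193, -149, -127], "spin": -0.86},
])

```text
time_s: 21.85
ee_pos: [558.8, -127.6, 134.3]
ee_rot: [-180.0, -0.2, 3.8]
force: [0.2, -0.9, -4.2]
gripper_width: 46.3
```

```bash
sed -i 's/interface=-83.2/interface=-84.5/' slot.py; python3 slot.py interface 135
```

```text
[525.6 223.6   0. ]
ee [ 558.8 -127.6  134.3] yaw 3.8 delta [  -9.5 -352.7   -0.5] -0.0 alt 3.141 q6 72.0
```

apply_moves([
  {"jaw": 0.7, "delta_pos": [0, -50, 0], "spin": 0},
  {"jaw": 0.7, "delta_pos": [-2, -105, 0], "spin": 0},
  {"jaw": 0.7, "delta_pos": [-4, -160, 0], "spin": 0},
  {"jaw": 0.7, "delta_pos": [-6, -215, 0], "spin": 0},
  {"jaw": 0.7, "delta_pos": [-8, -270, 0], "spin": 0},
  {"jaw": 0.7, "delta_pos": [-9, -325, 0], "spin": 0},
  {"jaw": 0.7, "delta_pos": [-9.5, -352.7, 0], "spin": 0},
  {"jaw": 0.7, "delta_pos": [-9.5, -352.7, 0], "spin": 0},
])

```text
time_s: 22.85
ee_pos: [525.6, 224.8, 133.9]
ee_rot: [-180.0, -0.1, 3.9]
force: [-0.1, -0.7, -4.0]
gripper_width: 45.9
```

```bash
python3 slot.py interface 17
python3 - <<'E'
from h import *
im,c=grab("wrist"); print(env.state()["gripper_width"])
CP=np.array([531.3,139.3,183.85])
for m in spotter.masks_of("wrist","carton_center")[:1]:
    print(m["confidence"],fitbox("wrist",c,m["region"],DIM["carton"],8))
for q in [(-70,-131,66),(-70,131,66),(70,131,66),(-64,-125,8),(-64,125,8)]:
    p=proj("wrist",c,casept([q],CP))[0]
    cv2.circle(im,tuple(int(v) for v in p),2,(255,0,0),-1)
cv2.imwrite("pics/w11.png",cv2.resize(im[:,:,::-1],None,fx=1.5,fy=1.5))
E
```

```text
[525.6 223.6   0. ]
ee [525.6 224.8 133.9] yaw 3.9 delta [ -0.4   1.2 116.9] 0.001 alt -3.14 q6 108.1
45.9624133685619
0.77 (array([527.8, 160.7]), np.float64(3.8), np.float64(0.81))
```

View pics/w11.png

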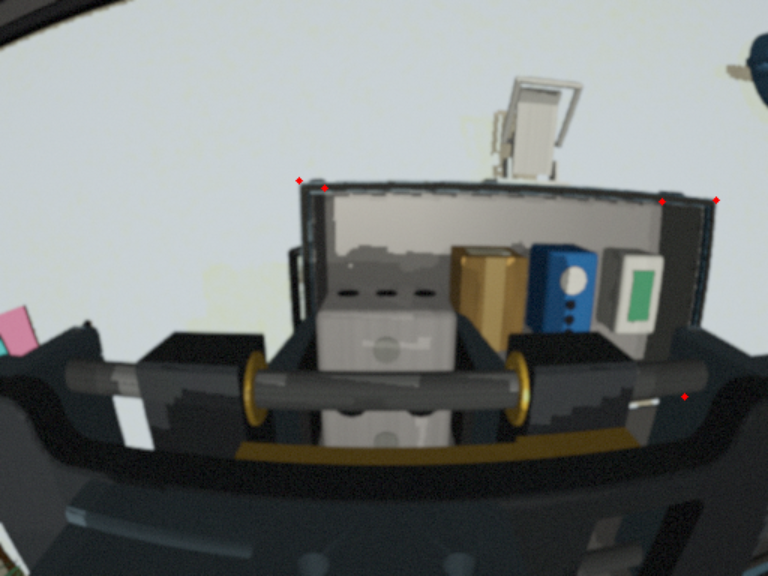

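apply_moves([
  {"jaw": 0.7, "delta_pos": [0, 2.8, 15], "spin": 0},
  {"jaw": 0.7, "delta_pos": [0, 2.8, 30], "spin": 0},
  {"jaw": 0.7, "delta_pos": [0, 2.8, 42], "spin": 0},
  {"jaw": 0.7, "delta_pos": [0, 2.8, 50], "spin": 0},
  {"jaw": 0.7, "delta_pos": [0, 2.8, 58], "spin": 0},
  {"jaw": 0.7, "delta_pos": [0, 2.8, 65], "spin": 0},
  {"jaw": 0.7, "delta_pos": [0, 2.8, 71], "spin": 0},
  {"jaw": 0.7, "delta_pos": [0, 2.8, 76], "spin": 0},
])

```text
time_s: 23.95
ee_pos: [526.1, 220.0, 57.7]
ee_rot: [180.0, -0.1, 3.8]
force: [0.1, 0.7, -4.0]
gripper_width: 46.0
```

Run:
```python
from h import *
todelta([525.6,222,17],3.85)
for n in["wrist","scene"]:
    im,c=grab(n)
    if n=="scene": im=im[100:240,190:330]
    cv2.imwrite(f"pics/{n}12.png",cv2.resize(im[:,:,::-1],None,fx=1.5 if n=="wrist" else 4,fy=1.5 if n=="wrist" else 4,interpolation=cv2.INTER_CUBIC))
```

```text
ee [526.1 220.   57.7] yaw 3.8 delta [-0.4 -2.1 40.7] -0.001 alt 3.141 q6 107.8
```

View pics/wrist12.png

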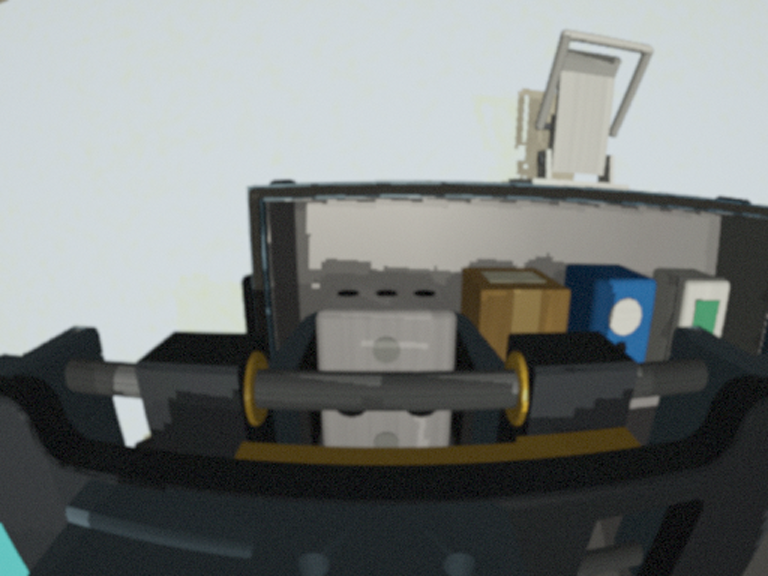

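View pics/scene12.png

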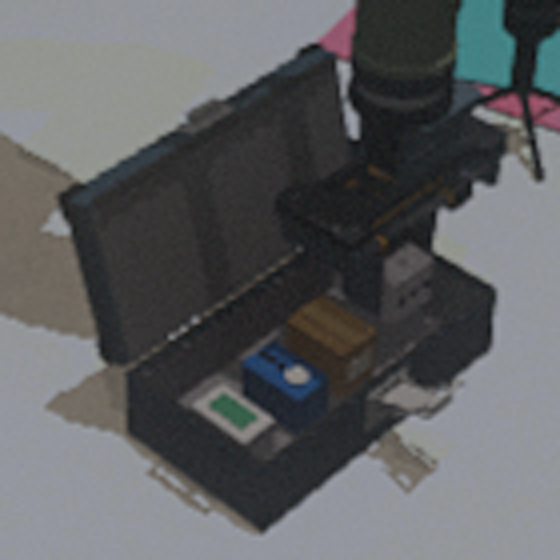

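apply_moves([
  {"jaw": 0.7, "delta_pos": [0, -2, 0], "spin": 0},
  {"jaw": 0.7, "delta_pos": [0, -2, 12], "spin": 0},
  {"jaw": 0.7, "delta_pos": [0, -2, 24], "spin": 0},
  {"jaw": 0.7, "delta_pos": [0, -2, 34], "spin": 0},
  {"jaw": 0.7, "delta_pos": [0, -2, 41], "spin": 0},
  {"jaw": 0.7, "delta_pos": [0, -2, 41], "spin": 0},
  {"jaw": 0.44, "delta_pos": [0, -2, 41], "spin": 0},
  {"jaw": 0.44, "delta_pos": [0, -2, 41], "spin": 0},
])

```text
time_s: 25.05
ee_pos: [526.2, 222.0, 17.0]
ee_rot: [180.0, -0.1, 3.8]
force: [-0.2, 0.1, -0.2]
gripper_width: 51.0
```

apply_moves([
  {"jaw": 0.44, "delta_pos": [0, 0, -35], "spin": 0},
  {"jaw": 0.44, "delta_pos": [0, 0, -75], "spin": 0},
  {"jaw": 0.44, "delta_pos": [0, 0, -120], "spin": 0},
  {"jaw": 0.6, "delta_pos": [0, 20, -180], "spin": 0},
  {"jaw": 0.8, "delta_pos": [-20, 50, -240], "spin": 0},
  {"jaw": 1, "delta_pos": [-50, 80, -290], "spin": 0},
  {"jaw": 1, "delta_pos": [-70, 85, -310], "spin": 0},
  {"jaw": 1, "delta_pos": [-80, 85, -320], "spin": 0},
])

```text
time_s: 26.05
ee_pos: [450.9, 131.6, 339.4]
ee_rot: [-180.0, -0.4, 3.8]
force: [-0.1, 0.4, 0.0]
gripper_width: 4.0
```

Run:
```python
from h import *
CP=np.array([531.3,139.3,183.85])
im,c=grab("wrist","w13")
import pickle; pickle.dump((im,c),open("w13.pkl","wb"))
cv2.imwrite("pics/w13.png",cv2.resize(im[:,:,::-1],None,fx=1.5,fy=1.5,interpolation=cv2.INTER_CUBIC))
im,c=grab("scene"); im=im[100:240,190:330]
cv2.imwrite(f"pics/s13.png",cv2.resize(im[:,:,::-1],None,fx=5,fy=4,interpolation=cv2.INTER_CUBIC))
g=casept([[150,0,0]],CP)[0]; todelta([g[0],g[1],290],3.85)
im,c=grab("top","t13")
```

```text
ee [451.  132.3 337.8] yaw 3.8 delta [-69.7  -1.6  47.4] -0.0 alt 3.141 q6 101.1
```

View pics/w13.png

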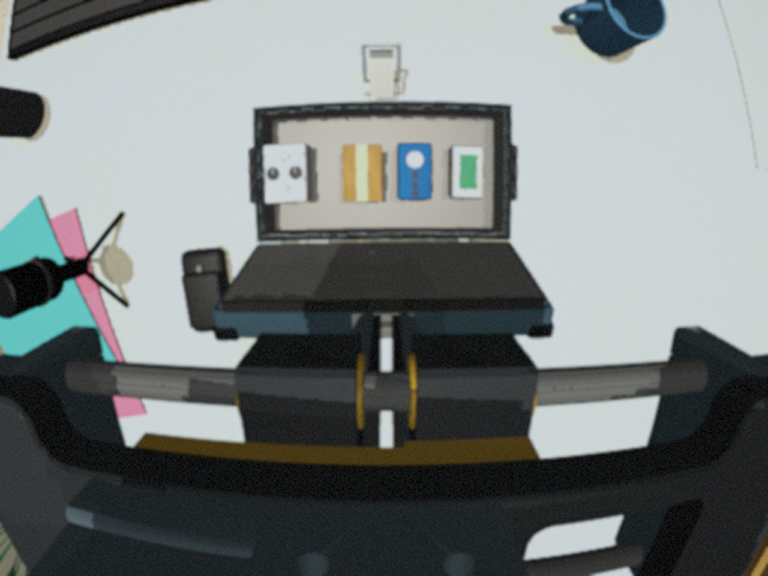

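View pics/t13.png

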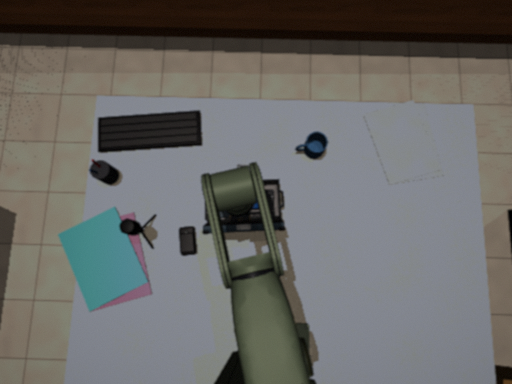

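View pics/s13.png

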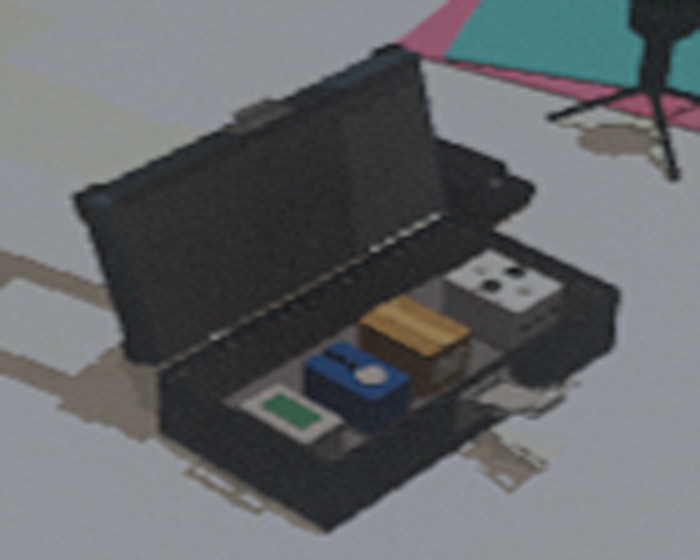

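Run:
```python
from h import *
CP=np.array([531.3,139.3,183.85])
im,c=grab("wrist")
for t in ["interface","carton","amp","tin"]:
    for m in spotter.masks_of("wrist",t+"_center")[:1]:
        xy,yw,s=fitbox("wrist",c,m["region"],DIM[t],8); a=np.radians(-CP[2]); d=xy-CP[:2]
        print(t,m["confidence"],xy,yw,s,"case",(np.cos(a)*d[0]-np.sin(a)*d[1]).round(1),(np.sin(a)*d[0]+np.cos(a)*d[1]).round(1))
cv2.imwrite("pics/w14.png",cv2.resize(im[60:180,150:360,::-1],None,fx=3.8,fy=3.8,interpolation=cv2.INTER_CUBIC))
```

```text
interface 0.77 [524.1 242.2] 2.8 0.895 case 0.3 -103.2
carton 0.68 [527.1 159.7] 3.2 0.952 case 2.8 -20.6
amp 0.89 [534. 108.] 4.4 0.909 case -0.6 31.4
tin 0.85 [538.   50.5] 5.0 0.932 case -0.7 89.0
```

View pics/w14.png

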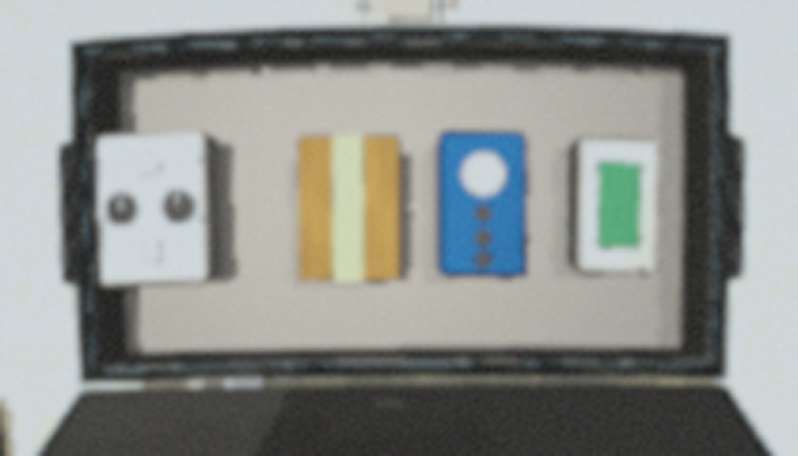

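apply_moves([
  {"jaw": 1, "delta_pos": [-35, -1, 0], "spin": 0},
  {"jaw": 1, "delta_pos": [-75, -2, 0], "spin": 0},
  {"jaw": 1, "delta_pos": [-85, -2, 10], "spin": 0},
  {"jaw": 1, "delta_pos": [-85, -2, 55], "spin": 0},
  {"jaw": 1, "delta_pos": [-85, -2, 100], "spin": 0},
  {"jaw": 1, "delta_pos": [-85, -2, 140], "spin": 0},
  {"jaw": 1, "delta_pos": [-85, -2, 160], "spin": 0},
  {"jaw": 1, "delta_pos": [-85, -2, 160], "spin": 0},
])

```text
time_s: 27.45
ee_pos: [365.8, 128.1, 173.4]
ee_rot: [179.9, 0.3, 3.8]
force: [-0.1, -0.4, -0.1]
gripper_width: 0.5
```

Run:
```python
from h import *
for n in["wrist","scene"]:
    im,c=grab(n)
    if n=="scene": im=im[80:240,160:330]
    cv2.imwrite(f"pics/{n}15.png",cv2.resize(im[:,:,::-1],None,fx=1.3 if n=="wrist" else 3.5,fy=1.3 if n=="wrist" else 3.5,interpolation=cv2.INTER_CUBIC))
```

```text
(no output)
```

View pics/wrist15.png

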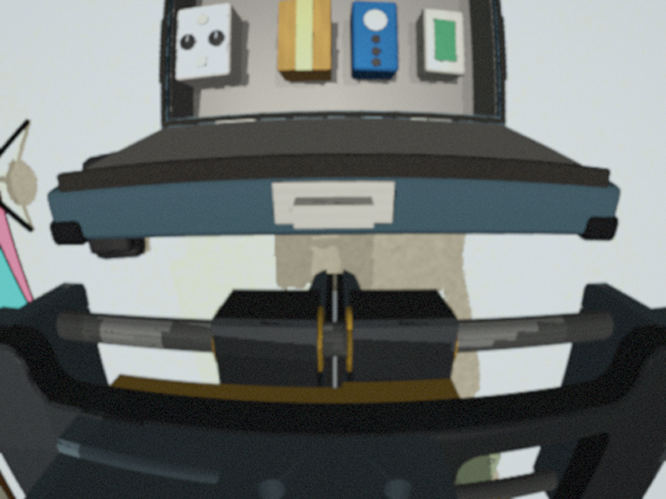

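View pics/scene15.png

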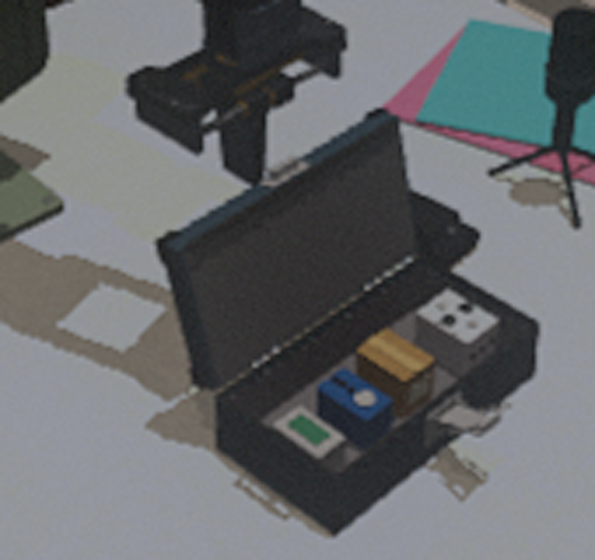

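apply_moves([
  {"jaw": 1, "delta_pos": [20, 0, 0], "spin": 0},
  {"jaw": 1, "delta_pos": [38, 0, 0], "spin": 0},
  {"jaw": 1, "delta_pos": [53, 0, 0], "spin": 0},
  {"jaw": 1, "delta_pos": [68, 0, 0], "spin": 0},
  {"jaw": 1, "delta_pos": [83, 0, 0], "spin": 0},
  {"jaw": 1, "delta_pos": [98, 0, 0], "spin": 0},
  {"jaw": 1, "delta_pos": [113, 0, 0], "spin": 0},
  {"jaw": 1, "delta_pos": [125, 0, 0], "spin": 0},
])

```text
time_s: 28.55
ee_pos: [493.4, 137.0, 175.5]
ee_rot: [179.9, -0.1, 3.8]
force: [-0.9, 0.4, 0.7]
gripper_width: 0.6
```

Run:
```python
from h import *
print(env.state()["force"],pose()[0])
for n in["scene"]:
    im,c=grab(n)
    if n=="scene": im=im[80:240,160:330]
    cv2.imwrite(f"pics/{n}16.png",cv2.resize(im[:,:,::-1],None,fx=1.3 if n=="wrist" else 3.5,fy=1.3 if n=="wrist" else 3.5,interpolation=cv2.INTER_CUBIC))
```

```text
[-0.91322579  0.44046684  0.66683945] [493.3847463  137.02777749 175.51277192]
```

View pics/scene16.png

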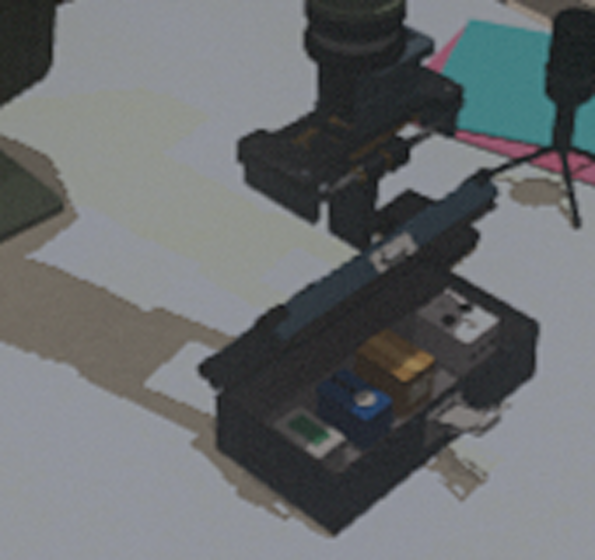

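apply_moves([
  {"jaw": 1, "delta_pos": [12, 0, 0], "spin": 0},
  {"jaw": 1, "delta_pos": [24, 0, 0], "spin": 0},
  {"jaw": 1, "delta_pos": [24, 0, 0], "spin": 0},
  {"jaw": 1, "delta_pos": [24, 0, 0], "spin": 0},
  {"jaw": 1, "delta_pos": [24, 0, -20], "spin": 0},
  {"jaw": 1, "delta_pos": [24, 0, -40], "spin": 0},
  {"jaw": 1, "delta_pos": [50, 0, -60], "spin": 0},
  {"jaw": 1, "delta_pos": [90, 0, -60], "spin": 0},
])

```text
time_s: 29.6
ee_pos: [585.3, 143.6, 238.7]
ee_rot: [-180.0, -0.4, 3.9]
force: [0.9, -0.6, -0.1]
gripper_width: 0.1
```

Run:
```python
from h import *
print(env.state()["force"],pose()[0])
for n in["scene","wrist"]:
    im,c=grab(n)
    if n=="scene": im=im[80:240,160:330]
    cv2.imwrite(f"pics/{n}17.png",cv2.resize(im[:,:,::-1],None,fx=1.3 if n=="wrist" else 3.5,fy=1.3 if n=="wrist" else 3.5,interpolation=cv2.INTER_CUBIC))
```

```text
[ 0.89315134 -0.60166949 -0.11001718] [585.26399473 143.61834056 238.70988339]
```

View pics/scene17.png

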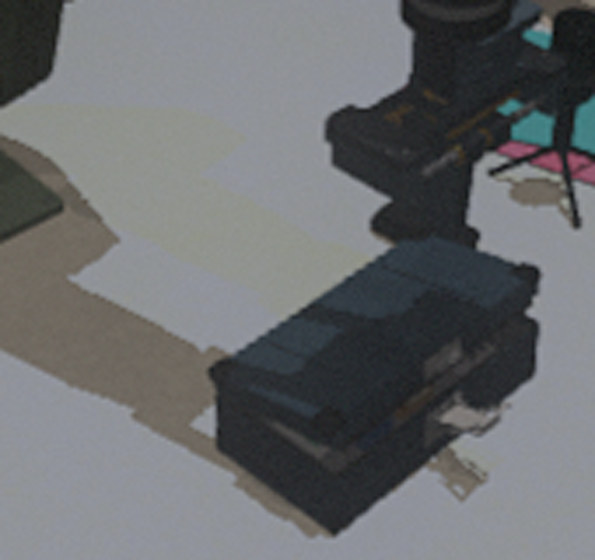

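View pics/wrist17.png

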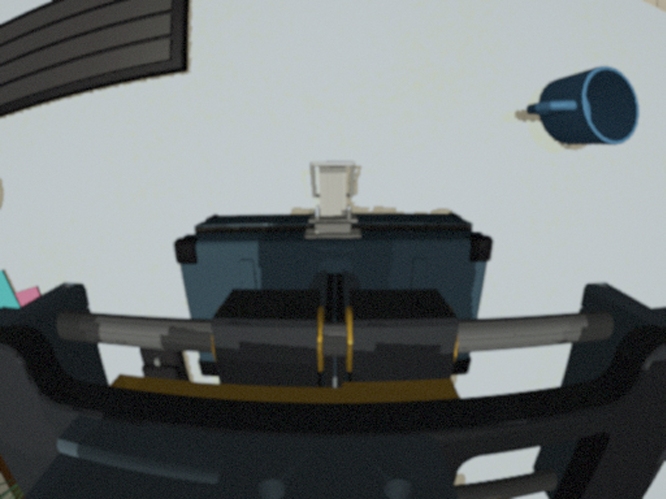

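Run:
```python
from h import *
import pickle
im,c=grab("wrist"); pickle.dump((im,c),open("w18.pkl","wb"))
print(env.state()["time_s"])
cv2.imwrite("pics/w18.png",cv2.resize(im[110:200,210:310,::-1],None,fx=6,fy=6,interpolation=cv2.INTER_CUBIC))
im,c=grab("scene"); pickle.dump((im,c),open("s18.pkl","wb"))
cv2.imwrite("pics/s18.png",cv2.resize(im[150:230,200:330,::-1],None,fx=6,fy=6,interpolation=cv2.INTER_CUBIC))
```

```text
29.75
```

View pics/w18.png

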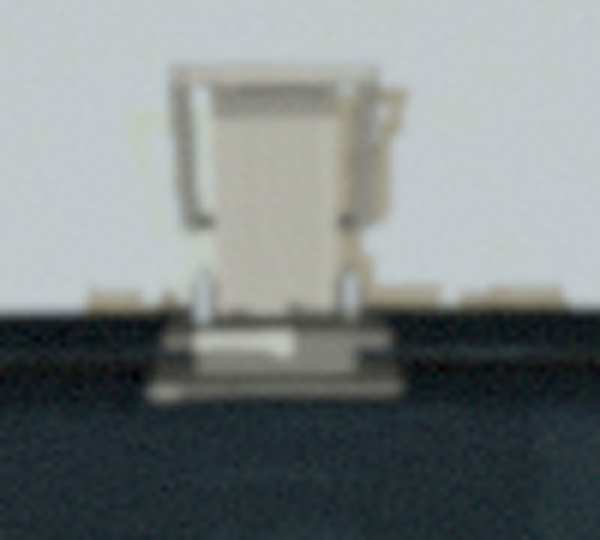

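View pics/s18.png

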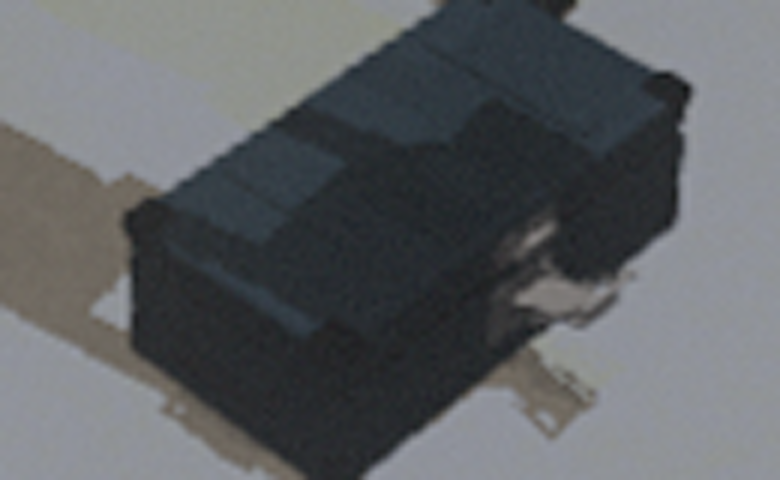

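Run:
```python
from h import *
import pickle
from scipy.optimize import least_squares
CP=np.array([531.3,139.3,183.85])
obs=[("w18.pkl",6,(210,110),(275,72),(272,220),(275,87)),("w2.pkl",8,(215,20),(248,85),(258,285),(248,115))]
def model(p):
    th,ph,dx=p
    piv=np.array([-80-14*np.sin(th)+dx,0,52-14*np.cos(th)])
    bar=piv+43*np.array([-np.sin(ph),0,np.cos(ph)])
    end=np.array([-80-45*np.sin(th)+dx,0,52-45*np.cos(th)])
    return bar,piv,end
def res(p):
    out=[]
    for f,s,o,b,pv,e in obs:
        im,c=pickle.load(open(f,"rb"))
        P=proj("wrist",c,casept(model(p),CP))
        for i,q in enumerate((b,pv,e)):
            q=(np.array(q))/s+np.array(o)-.0
            w=.3 if i==2 else 1
            out+=list(w*(P[i]-q)[1:])
    return out+[p[2]*.3]
for t0 in(1.5,2):
  for p0 in(.6,1.2):
    r=least_squares(res,[t0,p0,0]); print(r.x.round(3),r.cost.round(3),np.round(r.fun,2)); 
print([m.round(1) for m in model(r.x)], casept(model(r.x),CP).round(1))
```

```text
[1.704 0.777 0.44 ] 0.729 [ 0.01  0.54 -0.93 -0.02 -0.46  0.26  0.13]
[1.704 0.777 0.44 ] 0.729 [ 0.01  0.54 -0.93 -0.02 -0.46  0.26  0.13]
[1.704 0.777 0.44 ] 0.729 [ 0.01  0.54 -0.93 -0.02 -0.46  0.26  0.13]
[1.704 0.777 0.44 ] 0.729 [ 0.01  0.54 -0.93 -0.02 -0.46  0.26  0.13]
[array([-123.6,    0. ,   84.5]), array([-93.4,   0. ,  53.9]), array([-124.2,    0. ,   58. ])] [[654.6 147.6  84.5]
 [624.5 145.6  53.9]
 [655.2 147.6  58. ]]
```

```bash
cat > goto.py <<'E'
from h import *
import sys
CP=np.array([531.3,139.3,183.85]); a=[float(v) for v in sys.argv[1:]]
g=casept([a],CP)[0]; print(env.state()["time_s"],env.state()["force"].round(1)); todelta(g,3.85)
E
python3 goto.py -168 0 76
```

```text
29.8 [-1.8 -0.1 -0.6]
ee [583.9 143.2 235.3] yaw 3.8 delta [1.151e+02 1.000e-01 1.594e+02] -0.001 alt 3.141 q6 98.9
```

apply_moves([
  {"jaw": 1, "delta_pos": [45, 0, 0], "spin": 0},
  {"jaw": 1, "delta_pos": [95, 0, 0], "spin": 0},
  {"jaw": 1, "delta_pos": [115, 0, 25], "spin": 0},
  {"jaw": 1, "delta_pos": [115, 0, 75], "spin": 0},
  {"jaw": 1, "delta_pos": [115, 0, 125], "spin": 0},
  {"jaw": 1, "delta_pos": [115, 0, 155], "spin": 0},
  {"jaw": 1, "delta_pos": [115, 0, 159], "spin": 0},
  {"jaw": 1, "delta_pos": [115, 0, 159], "spin": 0},
])

```text
time_s: 30.8
ee_pos: [699.0, 150.9, 77.7]
ee_rot: [180.0, -0.1, 3.8]
force: [0.7, 0.6, -0.3]
gripper_width: 0.5
```

```bash
python3 goto.py -102 0 76
python3 - <<'E'
from h import *
for n in["scene"]:
    im,c=grab(n)
    cv2.imwrite(f"pics/s19.png",cv2.resize(im[120:240,200:350,::-1],None,fx=5,fy=5,interpolation=cv2.INTER_CUBIC))
E
```

```text
30.8 [ 0.7  0.6 -0.3]
ee [699.  150.9  77.7] yaw 3.8 delta [-66.1   0.3   1.6] -0.0 alt 3.141 q6 97.5
```

View pics/s19.png

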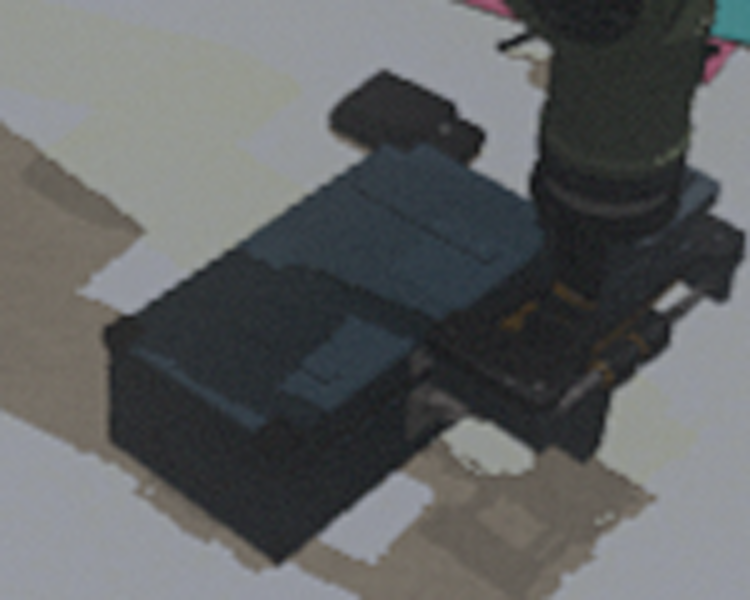

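apply_moves([
  {"jaw": 1, "delta_pos": [-15, 0, 1], "spin": 0},
  {"jaw": 1, "delta_pos": [-25, 0, 1], "spin": 0},
  {"jaw": 1, "delta_pos": [-35, 0, 1], "spin": 0},
  {"jaw": 1, "delta_pos": [-43, 0, 1], "spin": 0},
  {"jaw": 1, "delta_pos": [-51, 0, 1], "spin": 0},
  {"jaw": 1, "delta_pos": [-58, 0, 1], "spin": 0},
  {"jaw": 1, "delta_pos": [-64, 0, 1], "spin": 0},
  {"jaw": 1, "delta_pos": [-67, 0, 1], "spin": 0},
])

```text
time_s: 31.85
ee_pos: [632.4, 146.5, 77.2]
ee_rot: [180.0, -0.2, 3.8]
force: [0.4, -0.1, -0.8]
gripper_width: 0.6
```

```bash
python3 goto.py -102 0 76
python3 - <<'E'
from h import *
for n in["scene","wrist"]:
    im,c=grab(n)
    if n=="scene":im=im[120:240,200:350]
    f=1.4 if n=="wrist" else 5
    cv2.imwrite(f"pics/{n}20.png",cv2.resize(im[:,:,::-1],None,fx=f,fy=f,interpolation=cv2.INTER_CUBIC))
E
```

```text
31.85 [ 0.4 -0.1 -0.8]
ee [632.4 146.5  77.2] yaw 3.8 delta [0.7 0.4 1.2] -0.0 alt 3.141 q6 98.3
```

View pics/wrist20.png

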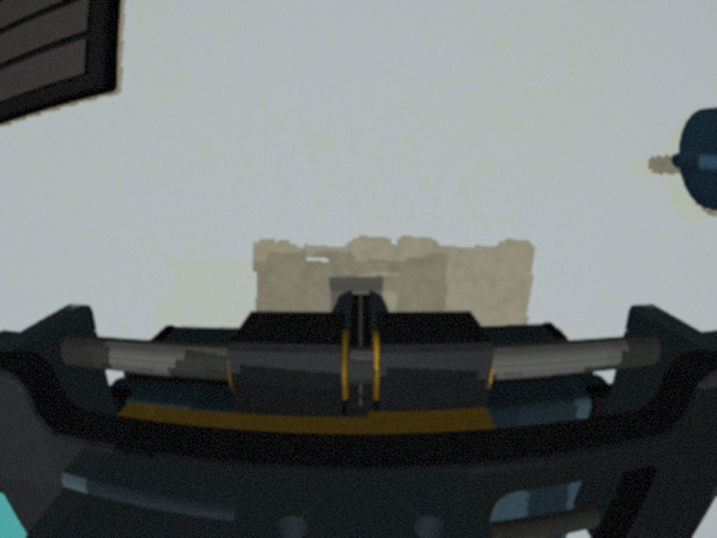

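View pics/scene20.png

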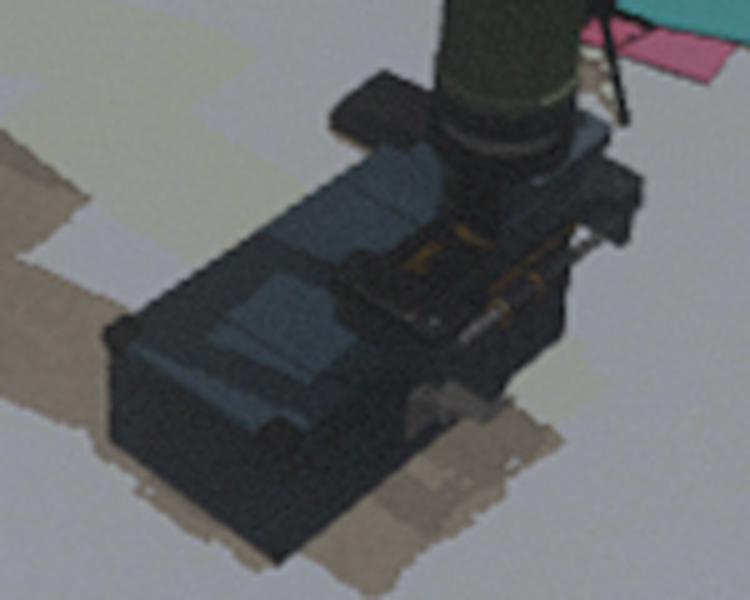

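apply_moves([
  {"jaw": 1, "delta_pos": [8, 0, 0], "spin": 0},
  {"jaw": 1, "delta_pos": [12, 0, -20], "spin": 0},
  {"jaw": 1, "delta_pos": [12, 0, -65], "spin": 0},
  {"jaw": 1, "delta_pos": [10, 0, -110], "spin": 0},
  {"jaw": 1, "delta_pos": [-5, 0, -125], "spin": 0},
  {"jaw": 1, "delta_pos": [-35, 0, -130], "spin": 0},
  {"jaw": 1, "delta_pos": [-60, 0, -130], "spin": 0},
  {"jaw": 1, "delta_pos": [-70, 0, -130], "spin": 0},
])

```text
time_s: 32.95
ee_pos: [560.3, 141.6, 206.2]
ee_rot: [180.0, -0.1, 3.8]
force: [-0.2, -0.2, 0.2]
gripper_width: 0.8
```

Run:
```python
from h import *
import pickle
im,c=grab("wrist"); pickle.dump((im,c),open("w21.pkl","wb"))
cv2.imwrite("pics/w21.png",cv2.resize(im[90:210,190:330,::-1],None,fx=5,fy=5,interpolation=cv2.INTER_CUBIC))
im,c=grab("scene")
cv2.imwrite("pics/s21.png",cv2.resize(im[130:230,200:330,::-1],None,fx=6,fy=6,interpolation=cv2.INTER_CUBIC))
```

```text
(no output)
```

View pics/w21.png

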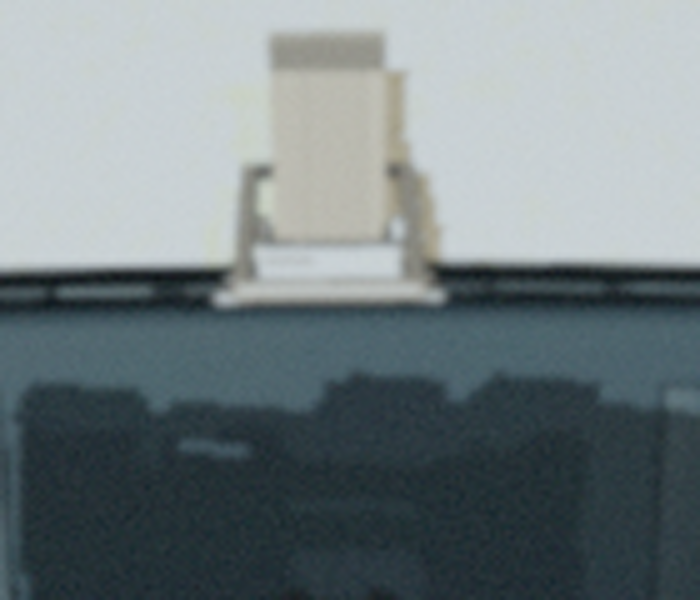

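View pics/s21.png

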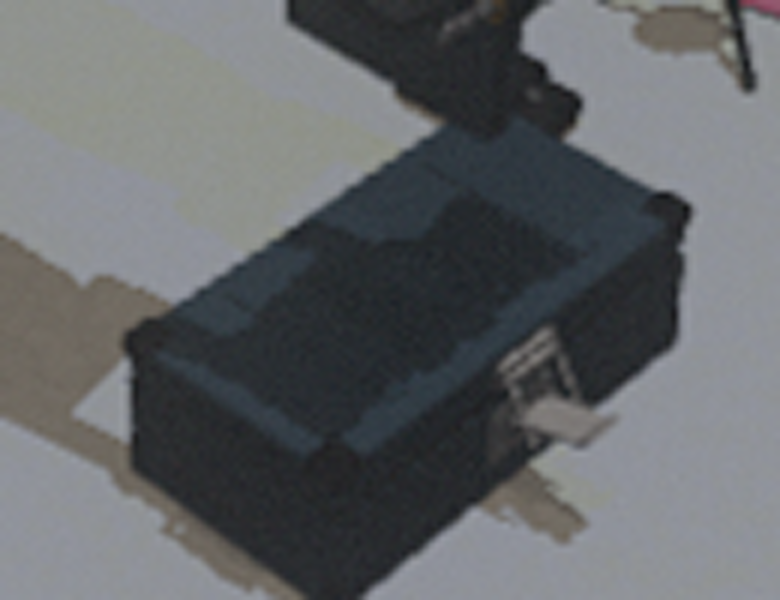

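```bash
python3 goto.py -127 0 66
```

```text
33.05 [-0.8 -0.2 -0.9]
ee [561.2 141.8 206.5] yaw 3.8 delta [ 96.6   0.3 140.8] -0.0 alt 3.142 q6 99.3
```

apply_moves([
  {"jaw": 1, "delta_pos": [40, 0, 0], "spin": 0},
  {"jaw": 1, "delta_pos": [85, 0, 0], "spin": 0},
  {"jaw": 1, "delta_pos": [97, 0, 20], "spin": 0},
  {"jaw": 1, "delta_pos": [97, 0, 70], "spin": 0},
  {"jaw": 1, "delta_pos": [97, 0, 115], "spin": 0},
  {"jaw": 1, "delta_pos": [97, 0, 136], "spin": 0},
  {"jaw": 1, "delta_pos": [97, 0, 136], "spin": 0},
  {"jaw": 1, "delta_pos": [97, 0, 136], "spin": 0},
])

```text
time_s: 34.05
ee_pos: [658.8, 148.3, 71.2]
ee_rot: [180.0, -0.2, 3.8]
force: [0.2, -0.1, 0.1]
gripper_width: 0.5
```

```bash
python3 goto.py -127 0 45
```

```text
34.05 [ 0.2 -0.1  0.1]
ee [658.8 148.3  71.2] yaw 3.8 delta [-0.9  0.4 26.2] -0.0 alt 3.142 q6 97.9
```

apply_moves([
  {"jaw": 1, "delta_pos": [0, 0, 5], "spin": 0},
  {"jaw": 1, "delta_pos": [0, 0, 9], "spin": 0},
  {"jaw": 1, "delta_pos": [0, 0, 13], "spin": 0},
  {"jaw": 1, "delta_pos": [0, 0, 17], "spin": 0},
  {"jaw": 1, "delta_pos": [0, 0, 21], "spin": 0},
  {"jaw": 1, "delta_pos": [0, 0, 24], "spin": 0},
  {"jaw": 1, "delta_pos": [0, 0, 27], "spin": 0},
  {"jaw": 1, "delta_pos": [0, 0, 30], "spin": 0},
])

```text
time_s: 35.05
ee_pos: [658.5, 148.2, 41.2]
ee_rot: [180.0, -0.2, 3.8]
force: [-0.6, -0.1, 3.0]
gripper_width: 0.5
```

```bash
python3 goto.py -127 0 26
python3 - <<'E'
from h import *
im,c=grab("scene")
cv2.imwrite("pics/s22.png",cv2.resize(im[130:230,200:330,::-1],None,fx=6,fy=6,interpolation=cv2.INTER_CUBIC))
E
```

```text
35.05 [-0.6 -0.1  3. ]
ee [658.5 148.2  41.2] yaw 3.8 delta [-0.5  0.4 15.2] -0.0 alt 3.141 q6 97.9
```

View pics/s22.png

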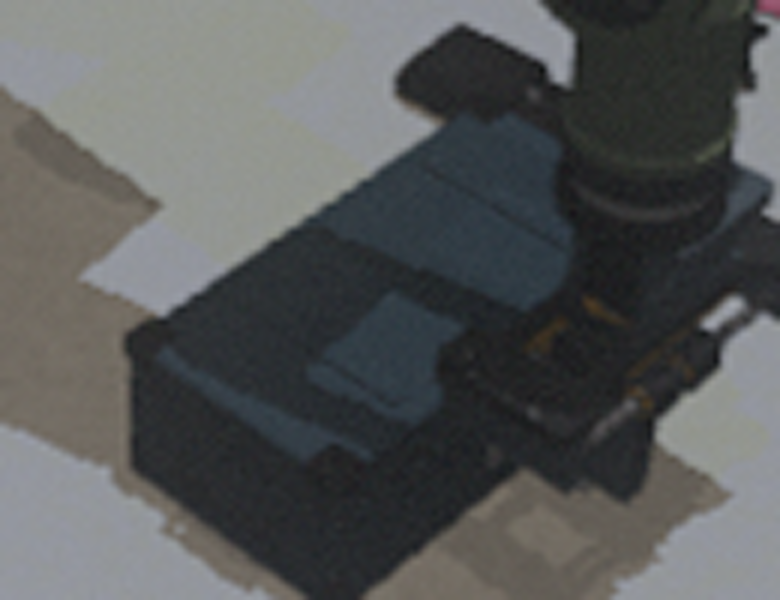

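apply_moves([
  {"jaw": 1, "delta_pos": [0, 0, 2], "spin": 0},
  {"jaw": 1, "delta_pos": [0, 0, 4], "spin": 0},
  {"jaw": 1, "delta_pos": [0, 0, 4], "spin": 0},
  {"jaw": 1, "delta_pos": [10, 0, -30], "spin": 0},
  {"jaw": 1, "delta_pos": [10, 0, -80], "spin": 0},
  {"jaw": 1, "delta_pos": [-20, 0, -130], "spin": 0},
  {"jaw": 1, "delta_pos": [-60, 0, -165], "spin": 0},
  {"jaw": 1, "delta_pos": [-90, 0, -165], "spin": 0},
])

```text
time_s: 36.1
ee_pos: [568.4, 142.5, 208.6]
ee_rot: [-180.0, -0.5, 3.8]
force: [0.3, -0.2, -0.8]
gripper_width: 0.6
```

```bash
python3 - <<'E'
from h import *
im,c=grab("wrist")
cv2.imwrite("pics/w23.png",cv2.resize(im[90:210,190:330,::-1],None,fx=5,fy=5,interpolation=cv2.INTER_CUBIC))
im,c=grab("scene")
cv2.imwrite("pics/s23.png",cv2.resize(im[130:230,200:330,::-1],None,fx=6,fy=6,interpolation=cv2.INTER_CUBIC))
E
python3 goto.py -127 0 40
```

```text
36.2 [ 0.5 -0.8  0.3]
ee [565.4 142.  206.3] yaw 3.9 delta [ 92.5   0.3 166.4] 0.0 alt -3.141 q6 99.1
```

View pics/w23.png

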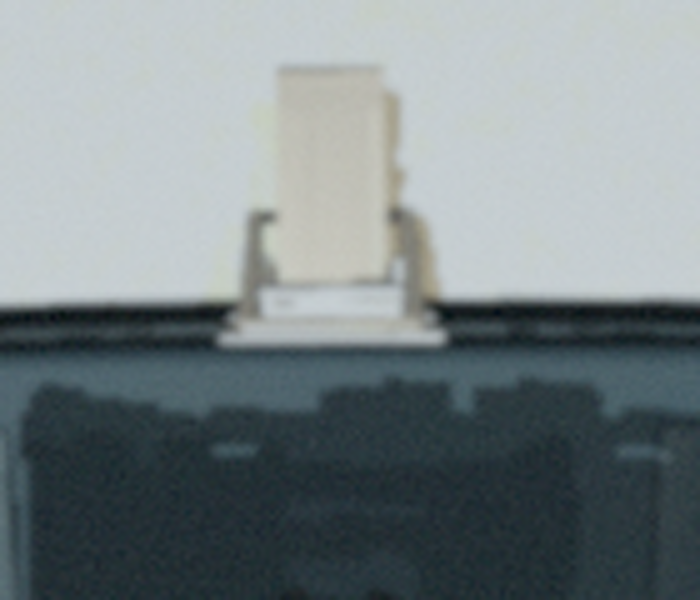

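View pics/s23.png

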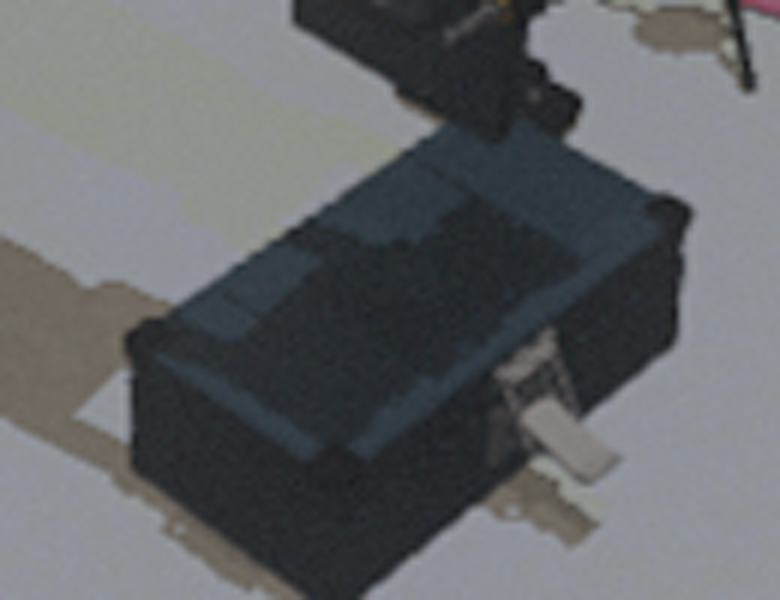

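apply_moves([
  {"jaw": 1, "delta_pos": [45, 0, 0], "spin": 0},
  {"jaw": 1, "delta_pos": [90, 0, 0], "spin": 0},
  {"jaw": 1, "delta_pos": [97, 0, 20], "spin": 0},
  {"jaw": 1, "delta_pos": [97, 0, 70], "spin": 0},
  {"jaw": 1, "delta_pos": [97, 0, 120], "spin": 0},
  {"jaw": 1, "delta_pos": [97, 0, 150], "spin": 0},
  {"jaw": 1, "delta_pos": [97, 0, 158], "spin": 0},
  {"jaw": 1, "delta_pos": [97, 0, 164], "spin": 0},
])

```text
time_s: 37.2
ee_pos: [662.2, 148.5, 42.5]
ee_rot: [180.0, -0.0, 3.9]
force: [-1.8, -1.1, 2.5]
gripper_width: 0.8
```

```bash
python3 goto.py -127 0 26
```

```text
37.2 [-1.8 -1.1  2.5]
ee [662.2 148.5  42.5] yaw 3.9 delta [-4.2  0.4 16.5] 0.001 alt -3.141 q6 97.8
```

Now press down diagonally, then inward.

apply_moves([
  {"jaw": 1, "delta_pos": [-4, 0, 4], "spin": 0},
  {"jaw": 1, "delta_pos": [-4, 0, 8], "spin": 0},
  {"jaw": 1, "delta_pos": [-4, 0, 12], "spin": 0},
  {"jaw": 1, "delta_pos": [-5, 0, 16], "spin": 0},
  {"jaw": 1, "delta_pos": [-9, 0, 17], "spin": 0},
  {"jaw": 1, "delta_pos": [-13, 0, 17], "spin": 0},
  {"jaw": 1, "delta_pos": [-17, 0, 17], "spin": 0},
  {"jaw": 1, "delta_pos": [-20, 0, 17], "spin": 0},
])

```text
time_s: 38.2
ee_pos: [641.8, 147.0, 25.4]
ee_rot: [180.0, -0.0, 3.9]
force: [1.0, -0.3, -0.3]
gripper_width: 0.6
```

```bash
python3 goto.py -97 0 26;python3 - <<'E'
from h import *
im,c=grab("scene")
cv2.imwrite("pics/s24.png",cv2.resize(im[130:230,200:330,::-1],None,fx=6,fy=6,interpolation=cv2.INTER_CUBIC))
E
```

```text
38.2 [ 1.  -0.3 -0.3]
ee [641.8 147.   25.4] yaw 3.9 delta [-13.7   0.3  -0.6] 0.0 alt -3.141 q6 98.1
```

View pics/s24.png

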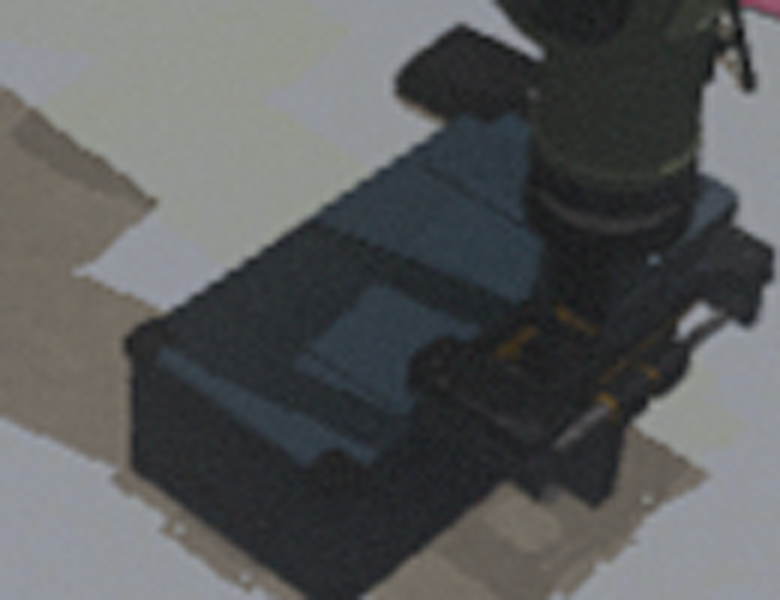

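apply_moves([
  {"jaw": 1, "delta_pos": [-2, 0, 0], "spin": 0},
  {"jaw": 1, "delta_pos": [-4, 0, 0], "spin": 0},
  {"jaw": 1, "delta_pos": [-6, 0, 0], "spin": 0},
  {"jaw": 1, "delta_pos": [-8, 0, 0], "spin": 0},
  {"jaw": 1, "delta_pos": [-9, 0, 0], "spin": 0},
  {"jaw": 1, "delta_pos": [-10, 0, 0], "spin": 0},
  {"jaw": 1, "delta_pos": [-11, 0, 0], "spin": 0},
  {"jaw": 1, "delta_pos": [-12, 0, 0], "spin": 0},
])

```text
time_s: 39.25
ee_pos: [632.1, 146.4, 25.5]
ee_rot: [180.0, -0.3, 3.9]
force: [9.5, -0.4, -6.6]
gripper_width: 0.8
```

```bash
python3 goto.py -97 0 26
```

```text
39.25 [ 9.5 -0.4 -6.6]
ee [632.1 146.4  25.5] yaw 3.9 delta [-4.1  0.3 -0.5] 0.001 alt -3.141 q6 98.2
```

apply_moves([
  {"jaw": 1, "delta_pos": [-2, 0, 0], "spin": 0},
  {"jaw": 1, "delta_pos": [-3, 0, 0], "spin": 0},
  {"jaw": 1, "delta_pos": [-4, 0, 0], "spin": 0},
  {"jaw": 1, "delta_pos": [-5, 0, 0], "spin": 0},
  {"jaw": 1, "delta_pos": [-5, 0, 0], "spin": 0},
  {"jaw": 1, "delta_pos": [-6, 0, 0], "spin": 0},
  {"jaw": 1, "delta_pos": [-6, 0, 0], "spin": 0},
  {"jaw": 1, "delta_pos": [-6, 0, 0], "spin": 0},
])

```text
time_s: 40.25
ee_pos: [632.4, 146.4, 25.9]
ee_rot: [180.0, -1.1, 3.9]
force: [14.6, -0.1, -10.5]
gripper_width: 0.3
```

```bash
python3 goto.py -97 0 26
```

```text
40.25 [ 14.6  -0.1 -10.5]
ee [632.4 146.4  25.9] yaw 3.9 delta [-4.4  0.3 -0.2] 0.001 alt -3.14 q6 98.3
```

apply_moves([
  {"jaw": 1, "delta_pos": [10, 0, 0], "spin": 0},
  {"jaw": 1, "delta_pos": [25, 0, -10], "spin": 0},
  {"jaw": 1, "delta_pos": [30, 0, -60], "spin": 0},
  {"jaw": 1, "delta_pos": [30, 0, -110], "spin": 0},
  {"jaw": 1, "delta_pos": [10, 0, -150], "spin": 0},
  {"jaw": 1, "delta_pos": [-30, 0, -175], "spin": 0},
  {"jaw": 1, "delta_pos": [-60, 0, -180], "spin": 0},
  {"jaw": 1, "delta_pos": [-70, 0, -180], "spin": 0},
])

```text
time_s: 41.25
ee_pos: [557.6, 141.4, 205.4]
ee_rot: [-180.0, -1.1, 3.9]
force: [0.5, -0.4, 0.7]
gripper_width: 0.5
```

Run:
```python
from h import *
print(pose()[0],env.state()["force"])
im,c=grab("wrist")
cv2.imwrite("pics/w25.png",cv2.resize(im[90:210,190:330,::-1],None,fx=5,fy=5,interpolation=cv2.INTER_CUBIC))
im,c=grab("scene")
cv2.imwrite("pics/s25.png",cv2.resize(im[130:230,200:330,::-1],None,fx=6,fy=6,interpolation=cv2.INTER_CUBIC))
```

```text
[557.63946096 141.37024051 205.39178631] [ 0.50076415 -0.42114106  0.72478635]
```

View pics/w25.png

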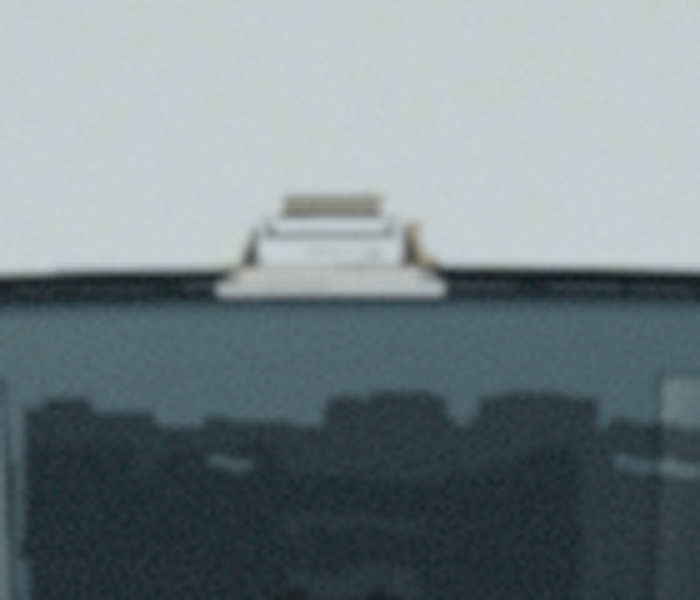

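View pics/s25.png

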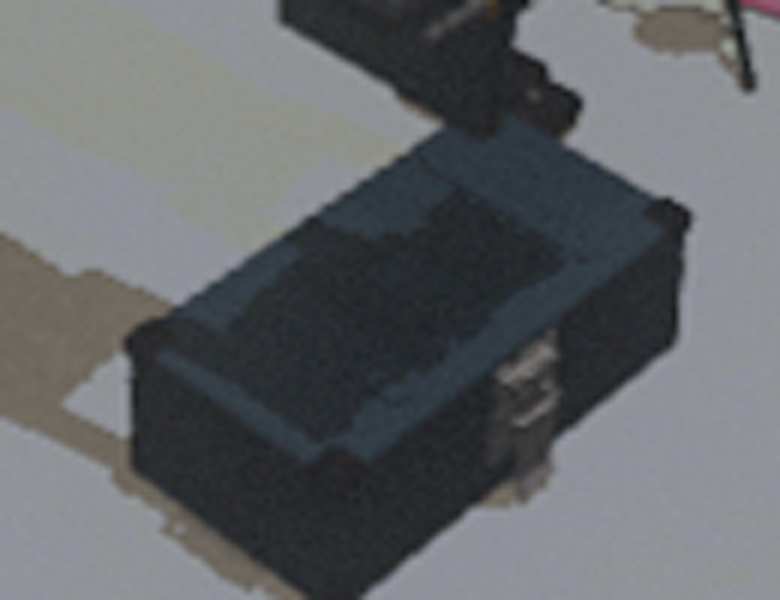

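Run:
```python
from h import *
CP=np.array([531.3,139.3,183.85])
im,c=grab("wrist")
f=lambda P:((proj("wrist",c,casept(P,CP))-[190,90])*5).round()
for th in(0,.1,.2,.3):
    e=np.array([-80,0,52])+45*np.array([-np.sin(th),0,-np.cos(th)])+ (1.5+4)*np.array([-np.cos(th),0,np.sin(th)])
    p=np.array([-80,0,52])+14*np.array([-np.sin(th),0,-np.cos(th)])
    print(th,"flare",f([e]),"pivot",f([p]))
print("rim front edge lid top",f([[-70,-40,94],[-70,40,94]]),"if 5 up",f([[-70,-40,99]]),"keeper lip",f([[-80.5,14,84.5]]),"seat",f([[-76,0,81]]))
cv2.imwrite("pics/w26.png",cv2.resize(im[110:160,210:300,::-1],None,fx=8,fy=8,interpolation=cv2.INTER_CUBIC))
```

```text
0 flare [[333. 206.]] pivot [[333. 233.]]
0.1 flare [[333. 188.]] pivot [[333. 227.]]
0.2 flare [[333. 171.]] pivot [[333. 221.]]
0.3 flare [[333. 153.]] pivot [[333. 215.]]
rim front edge lid top [[123. 299.]
 [542. 300.]] if 5 up [[120. 302.]] keeper lip [[404. 241.]] seat [[333. 263.]]
```

View pics/w26.png

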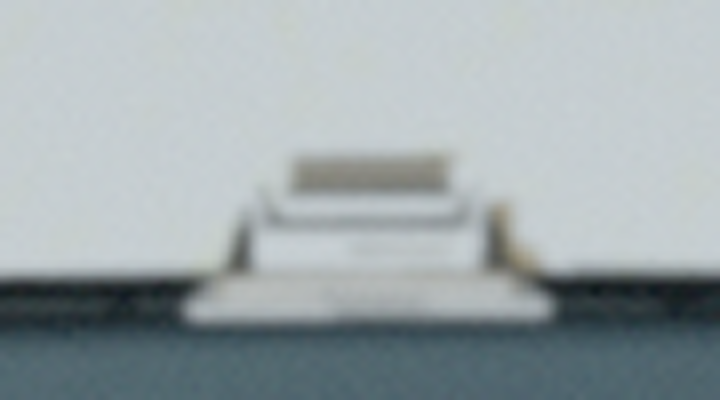

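```bash
python3 goto.py -125 0 21
```

```text
41.4 [-0.6  0.3 -0.3]
ee [559.3 141.5 204.2] yaw 3.9 delta [ 93.4   0.4 185. ] 0.001 alt -3.14 q6 99.3
```

apply_moves([
  {"jaw": 1, "delta_pos": [45, 0, 0], "spin": 0},
  {"jaw": 1, "delta_pos": [90, 0, 10], "spin": 0},
  {"jaw": 1, "delta_pos": [94, 0, 55], "spin": 0},
  {"jaw": 1, "delta_pos": [94, 0, 105], "spin": 0},
  {"jaw": 1, "delta_pos": [94, 0, 150], "spin": 0},
  {"jaw": 1, "delta_pos": [94, 0, 180], "spin": 0},
  {"jaw": 1, "delta_pos": [94, 0, 184], "spin": 0},
  {"jaw": 1, "delta_pos": [94, 0, 184], "spin": 0},
])

```text
time_s: 42.4
ee_pos: [657.6, 148.2, 22.1]
ee_rot: [-180.0, -1.1, 3.9]
force: [0.2, 0.4, -0.3]
gripper_width: 0.3
```

```bash
python3 goto.py -100 0 21; python3 -c "
from h import *
print(env.state()['ee_rot'])"
```

```text
42.4 [ 0.2  0.4 -0.3]
ee [657.6 148.2  22.1] yaw 3.9 delta [-26.7   0.4   0.6] 0.001 alt -3.141 q6 98.0
[-179.99922845   -1.12438404    3.91071785]
```

apply_moves([
  {"jaw": 1, "delta_pos": [-15, 0, 0], "spin": 0},
  {"jaw": 1, "delta_pos": [-22, 0, 0], "spin": 0},
  {"jaw": 1, "delta_pos": [-26, 0, 0], "spin": 0},
  {"jaw": 1, "delta_pos": [-29, 0, 0], "spin": 0},
  {"jaw": 1, "delta_pos": [-32, 0, 0], "spin": 0},
  {"jaw": 1, "delta_pos": [-35, 0, 0], "spin": 0},
  {"jaw": 1, "delta_pos": [-37, 0, 0], "spin": 0},
  {"jaw": 1, "delta_pos": [-38, 0, 0], "spin": 0},
])

```text
time_s: 43.4
ee_pos: [633.1, 146.7, 23.7]
ee_rot: [-179.9, -2.8, 4.0]
force: [26.4, 0.4, -14.7]
gripper_width: 0.4
```

```bash
python3 goto.py -100 0 21; python3 -c "
from h import *
print(env.state()['ee_rot'],env.state()['torque'])"
```

```text
43.4 [ 26.4   0.4 -14.7]
ee [633.1 146.7  23.7] yaw 4.0 delta [-2.2  0.6  2.6] 0.002 alt -3.14 q6 98.5
[-179.90231472   -2.8005916     3.9590209 ] [ 0.04533604 -4.40097843 -0.0121518 ]
```

apply_moves([
  {"jaw": 1, "delta_pos": [10, 0, 0], "spin": 0},
  {"jaw": 1, "delta_pos": [30, 0, 0], "spin": 0},
  {"jaw": 1, "delta_pos": [35, 0, -40], "spin": 0},
  {"jaw": 1, "delta_pos": [35, 0, -90], "spin": 0},
  {"jaw": 1, "delta_pos": [15, 0, -140], "spin": 0},
  {"jaw": 1, "delta_pos": [-30, 0, -180], "spin": 0},
  {"jaw": 1, "delta_pos": [-60, 0, -180], "spin": 0},
  {"jaw": 1, "delta_pos": [-70, 0, -180], "spin": 0},
])

```text
time_s: 44.4
ee_pos: [553.1, 140.9, 200.9]
ee_rot: [-179.9, -2.8, 4.0]
force: [0.6, -0.3, -0.8]
gripper_width: 0.3
```

Run:
```python
from h import *
from scipy.optimize import least_squares
CP=np.array([531.3,139.3,183.85])
im,c=grab("wrist")
f=lambda P:(proj("wrist",c,casept(P,CP))).round(1)
for th in(0,.1,.2):
    e=np.array([-80,0,52])+45*np.array([-np.sin(th),0,-np.cos(th)])+ (1.5+4)*np.array([-np.cos(th),0,np.sin(th)])
    print(th,"flare",f([e]))
print("lid top front corners",f([[-70,-131,94],[-70,131,94]]),"base front",f([[-70,-131,0],[-70,131,0]]),"rim",f([[-70,-131,66],[-70,131,66]]))
cv2.imwrite("pics/w27.png",cv2.resize(im[100:200,130:390,::-1],None,fx=3,fy=3,interpolation=cv2.INTER_CUBIC))
im,c=grab("scene")
cv2.imwrite("pics/s27.png",cv2.resize(im[170:225,260:320,::-1],None,fx=10,fy=10,interpolation=cv2.INTER_CUBIC))
CP2=CP
g=lambda P:((proj("scene",c,casept(P,CP))-[260,170])*10).round()
for th in(0,.1,.2,.3):
    e=np.array([-80,0,52])+45*np.array([-np.sin(th),0,-np.cos(th)])+ (1.5)*np.array([-np.cos(th),0,np.sin(th)])
    print(th,"scene end",g([e+[0,-12,0],e+[0,12,0]]).tolist())
print(pose()[0],env.state()["ee_rot"])
```

```text
0 flare [[256.8 131.8]]
0.1 flare [[256.9 128.2]]
0.2 flare [[256.9 124.6]]
lid top front corners [[126.6 150.3]
 [386.9 151. ]] base front [[156.5 145.8]
 [357.2 146.3]] rim [[137.1 148.7]
 [376.5 149.3]]
0 scene end [[296.0, 373.0], [244.0, 415.0]]
0.1 scene end [[307.0, 380.0], [255.0, 422.0]]
0.2 scene end [[319.0, 385.0], [266.0, 427.0]]
0.3 scene end [[330.0, 390.0], [278.0, 432.0]]
[554.04793969 141.00153018 200.01239043] [-179.9087988    -2.76744574    3.97605492]
```

View pics/w27.png

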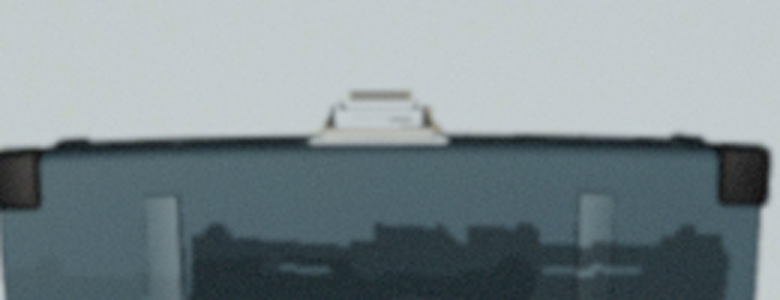

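View pics/s27.png

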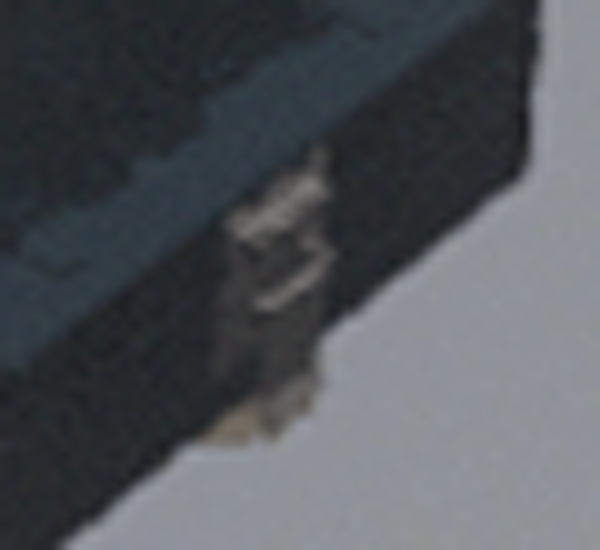

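Run:
```python
from h import *
for n in("top","scene"):
    grab(n,n+"28")
for t in ["mouse","mug","microphone"]:
    im,c=grab("top")
    for m in spotter.masks_of("top",t)[:1]:
        ys,xs=np.nonzero(m["region"]); print(t,m["confidence"],xs.mean(),ys.mean())
```

```text
mouse 0.84 187.81183932346724 240.41437632135307
mug 0.7 314.4931506849315 145.3679060665362
microphone 0.71 133.0327868852459 227.66666666666666
```

View pics/scene28.png

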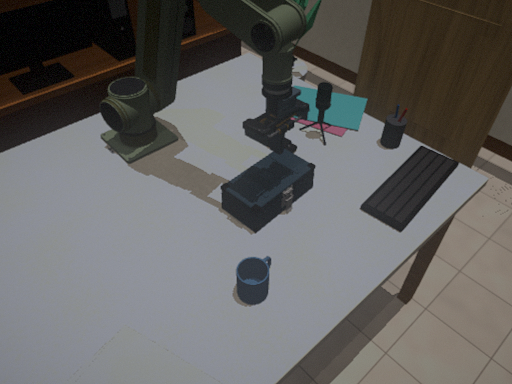

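View pics/top28.png

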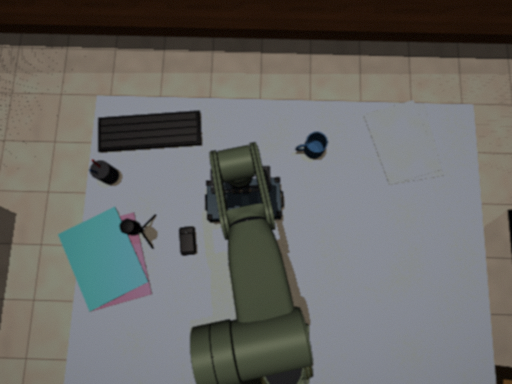

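All clear: the desk is empty of boxes, the bystanders haven't moved, the lid is latched and the tool is clear of everything.

```bash
python3 -c "
from h import *
print(env.job_done(), env.state()['time_s'])"
```

```text
the job is handed in; nothing more can be done
the job is handed in; nothing more can be done
```

The kit is packed, the lid is shut and latched, and I handed the job in at about 45 s of the 210 s allowed.

- **Packing:** Four boxes were there: amp, tin, carton and interface. No powerbank or clipbox showed in any view. They now lie side by side on the case floor.
- **Closing:** I pushed the lid over from behind and it fell shut. I then swung the wire loop in over the keeper and pressed the lever down and in.
- **Latch check:** The lever resisted a 26 N push without moving. In the pictures the loop sits in the keeper and the lever end lies within about 0.05 rad of flat, which is as fine as the calibration shows. I did not measure the lid's tightness separately; I judged it from the seated loop and the flat lever.
- **Bystanders:** Mug, mouse and microphone are within 1 pixel of where they started in the top view. The tool ended about 100 mm above the lid, touching nothing.

Two things did not go quite as planned. The interface ended about 19 mm from where I released it, against the side wall of the case. It looked flat there and below the rim, so I left it; I don't know what shifted it. My estimate of the case position disagreed with later views by about 2–3 mm, which was within the clearances I used.

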